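# Take the swinging drain basket off its stand and load it into the drying bay

## Task

The small draining basket of washed pastry tools hangs tilted on its two pins in the slotted stand. Level it by the blue tab on top and lift it straight out of the stand without letting it swing and catch, put it down in front of the low drying bay and let go, then take it again by the orange end grip, raise that end over the sill and slide the basket gently fully home against the back of the bay, so that it stands flat on the bay's floor with the tools still in it.

Things in the scene. Friction and masses are not known exactly. Their poses are not given: they have to be found in the camera images.
- stand: Fixed steel stand, 172 mm high. Origin: centre of its underside, on the table; z up. Two upright plates 8 mm thick at y = +-66 mm, 62 mm wide along x. Each carries one pin of the basket in a V seat, pin axis along the stand's y at z = 130 mm, x = 0; above the seat is a wider chamber and then a narrow neck, open at the top.
- stand_necks (a point): Midway between the tops of the two necks (stand x 0, y 0, z 172 mm). Necks: 13 mm wide along x, from z = 162 to 172 mm. The pins leave straight up through them, clear once the pin axis is above 177 mm, and only with the basket within a few degrees of level: tilted, the fins on its pins (8 mm wide along x, 28 mm up from the pin axis) catch under the shoulders.
- basket: Loose aluminium basket, 150 (x) x 100 (y) x 75 mm, 0.38 kg empty, two compartments. Origin: middle of its pin axis, 70 mm above the foot plane, 5 mm below the rim; pins of 8 mm diameter along y; z up when level; -x end (orange grip) toward the robot. On the stand it is aligned with the stand but swings freely about y; it settles within 2 s, tilted some 5 to 15 degrees to the heavier side.
- basket_feet (a point): Middle of the basket's foot plane (basket x 0, y 0, z -70 mm). One black foot bar across each end at basket x = +-65 mm, 10 mm wide along x, 14 mm high; they carry the basket when it is put down. A foot standing on the table cannot be pushed up the bay's sill: that end must be lifted.
- lift_tab (a point): Grasp point in the blue lifting tab, a plate 10 mm thick along the basket's x, 44 mm wide along its y, from z = 0 to 60 mm in the basket's frame; this point is at x 0, y 0, z 40 mm. Gripped across the 10 mm thickness it keeps the basket from swinging.
- end_grip (a point): Middle of the orange end grip: upright plate 40 mm long along the basket's x (-150 to -110 mm), 10 mm thick along its y, z = -25 to 20 mm in the basket's frame; this point is at x -130, y 0, z 0.
- bay: Fixed white low-roofed drying bay, 165 deep (x) x 172 wide x 177 mm high, open toward the robot. Origin: middle of the mouth, on the table; x points into the bay, z up. Its floor is a plate 12 mm high that starts at x = 0 with a square step (the sill). Two low guide rails 108 mm apart, flared at the mouth. Inner back face at x = 155 mm.
- bay_roof_edge (a point): Middle of the roof's front lower edge (bay x 10 mm, z 169 mm); the roof reaches from here to the back, so the basket cannot be held by the blue tab inside the bay.
- bay_home (a point): Where the middle of the basket's foot plane lies when it is fully home, touching the back (bay x 80, y 0, z 12 mm); basket x along bay x, orange grip outside the mouth.
- ring_cutter: Loose steel ring cutter, 63 mm across, 37 mm high, 0.10 to 0.12 kg, in one compartment of the basket (either one). Origin: centre of its underside.
- nozzle: Loose steel piping nozzle, 33 mm across, 44 mm high, 25 g, in the other compartment. Origin: centre of its base.

How it is judged:
By the outcome, as a careful person would: the job done as asked, in the order asked, and still so for the second after the job is handed in, with the robot touching nothing.
It also fails if it takes over 72 s, if anything falls off the work surface, if the arm or the gripper's body presses on something with over 40 N, if the wrist force passes 120 N, or if a joint passes its speed limit or range.

## Robot

A 7-joint arm with a two-finger parallel gripper is mounted at the origin on a cart in front of the work surface, level with it; the furniture and walls round the work are solid. World frame = base frame: x ahead of the robot, y to its left, z up, the work surface at z = 0. Lengths are in m, angles in rad, forces in N, time in s.
With the tool pointing down it reaches from about 0.4 to 0.875 m from the base axis. Payload 19.3 kg.
Tool frame: the origin (TCP) lies at the centre of the arm's flange, where the gripper is bolted on; the fingertips stand 173 mm ahead of it and the grasp point (between the pads) lies 155 mm ahead of it; z points along the fingers, y is the line along which they close (so a half turn about z gives the same grasp; the last joint's range is limited). The gripper opens to 85 mm and grips with 20 to 120 N. Pads are 22 mm wide; open, the fingers measure 114 mm over their backs; the gripper's body (76 mm by 85 mm) begins 54 mm behind the grasp point. The pads swing forward as they close: fully open they stand 13 mm farther back than shut.
Start: joints at [-1.325, 0.521, -0.036, 1.599, 0.021, 1.021, -0.113], TCP at [0.194, 0.594, 0.405] pointing down, gripper open.
Joint ranges: [-2.91, 2.91], [-0.3, 2.13], [-1.5, 1.42], [0.17, 2.43], [-1.26, 4.41], [0.16, 1.93], [-2.52, 2.52]. Speed limits (rad/s): [1.89, 1.89, 2.39, 2.39, 3.01, 3.01, 3.01].

## Interface

Orientations are given as [roll, pitch, yaw] about the fixed x, y, z axes, in that order (R = Rz(yaw) Ry(pitch) Rx(roll)).
In Python, from workcell import bot, imaging, job gives the robot as it stands.
- The arm moves only by the tool carry_out, never from a script. Its argument "targets" is a list of rows, each a list of 3 entries, a list of its own where there are three numbers: the shift along the tool's x, y, z in units of 0.25 m (1.0 is 0.25 m), then the turn, a rotation vector about the tool's x, y, z in units of 180 degrees (1.0 is 180 degrees), then the opening, from 0 (shut) to 1 (fully open). In form: [[[tx, ty, tz], [wx, wy, wz], jaw], ...]. A call has 1 to 8 rows; each row shifts and turns the commanded pose from where the row before left it, along the tool's axes as they then stand; what a row does not reach is not made up. A row lasts 1/8 s, in which the tool goes at most 62.5 mm and 10.7 degrees, less where a joint would pass 70% of its speed; a pose out of reach is approached as far as the arm can. A call with a number of a shift or a turn outside -1 to 1 is refused whole. A call with a gripper value outside its range is refused whole. The fingers move at their own pace and stop on an object; "force" is the grip in N (left out, the last holds). Time passes only in rows, so rows that do not move let the fingers close. It gives the time, the measured TCP pose, the force and the opening at its end, in the units of the state.
- bot.observe(): the state, without advancing time (a new reading comes with each control period).
- imaging.grab_frame(name): name is "scene" or "side" or "wrist"; returns a dict with "pixels" (480x640x3 uint8, red, green, blue), "mtx" (3x3 intrinsics, pixels), "k1" (the pictures are not rectified: a ray, as slopes to the right and down, at radius r is drawn at 1 + k1 r^2 times it, then the intrinsics apply), "cam_to_world" (4x4, takes a point from camera to world coordinates); the wrist camera has in their place "mount" (4x4, takes a point from camera to tool coordinates, whose origin is the TCP and whose axes are the flange's). Camera axes: x right, y down, z forward; pixel columns grow to the right and rows downward; lengths in m; the calibration is good to about 2 mm. A picture is of the moment at which its call begins: read the wrist's pose just before it. There is no depth.
- job.job_done(): hands the job in, once; it reports no verdict.
The state is a dict: "clock": time; "qpos": joint angles; "qd": joint speeds; "joint_efforts": joint torques, N m; "position": TCP position; "tool_rot": TCP orientation; "force": force on the tool from outside, world axes, zero at the start; "moment": the same for the moment, N m; "grip_width": finger opening in m.
Only numpy, scipy, OpenCV 4.12 (cv2) and the standard library are available. Lean on these libraries where they do the work, as an engineer would, in place of code of your own. Each camera call takes 0.05 s, during which the arm holds its last target. There are 200 camera calls.

## Working session

There is one attempt and no reset: what is moved stays moved. The work goes in short steps, Python scripts to look and compute and a tool call to move; the robot and the scene stay as the last step left them, time stands still between calls to the robot, and variables do not carry over. Pictures are saved under pics/ and viewed, on a budget of 10 in all, crops included, one or two more only if the job needs it, and the job is handed in when it is done.

Besides the shell and the picture viewer there is one more tool, called after "Call:" as name(argument=value, ...), one argument or row to a line, values as JSON. carry_out: Moves the arm, as the interface text tells. Its arguments: {"type":"object","properties":{"targets":{"type":"array"},"force":{"type":"number"}},"required":["targets"]}

```bash
ls; mkdir -p pics; cat > h.py <<'E'
import numpy as np, cv2
from workcell import bot, imaging, job
from scipy.spatial.transform import Rotation as R
def save(n,f): cv2.imwrite('pics/'+n,cv2.cvtColor(f['pixels'],cv2.COLOR_RGB2BGR))
def T(o):
    M=np.eye(4);M[:3,:3]=R.from_euler('xyz',o['tool_rot']).as_matrix();M[:3,3]=o['position'];return M
def ray(f,uv,M=None):
    M=f['cam_to_world'] if M is None else M
    M=np.array(M);K=np.array(f['mtx']);uv=np.atleast_2d(uv).astype(float)
    d=(uv-K[:2,2])/[K[0,0],K[1,1]]
    s=d.copy()
    for _ in range(20): s=d/(1+f['k1']*(s**2).sum(1,keepdims=True))
    v=np.c_[s,np.ones(len(s))]@M[:3,:3].T
    return M[:3,3],v/np.linalg.norm(v,axis=1,keepdims=True)
def onz(f,uv,z,M=None):
    c,v=ray(f,uv,M);return c+v*((z-c[2])/v[:,2:3])
def tri(c1,v1,c2,v2):
    A=np.c_[v1,-v2];s=np.linalg.lstsq(A,c2-c1,rcond=None)[0]
    p,q=c1+s[0]*v1,c2+s[1]*v2;return (p+q)/2,np.linalg.norm(p-q)
E
python3 - <<'E'
from h import *
o=bot.observe();print(o)
a=[]
for n in('scene','side'):
    f=imaging.grab_frame(n);save(n+'0.png',f);print(n,f['k1'],f['mtx'],f['cam_to_world'])
    np.save('pics/'+n+'0.npy',f,allow_pickle=True)
E
```

```text
pics
{'clock': 0.0, 'qpos': array([-1.32522178,  0.52202017, -0.03628904,  1.59998701,  0.02118254,
        1.02110003, -0.11276953]), 'qd': array([-1.31818464e-04, -8.81529023e-04, -8.23095532e-05, -1.54674585e-03,
        4.34911565e-04,  1.12752265e-04,  2.43722561e-04]), 'joint_efforts': array([ 1.37548210e-03, -9.27114058e+01,  1.98040098e+00, -3.69914782e+01,
        1.78827258e-02,  8.38342152e-03,  4.19605999e-05]), 'position': array([0.19409119, 0.59395784, 0.40412973]), 'tool_rot': array([-3.14046561e+00,  8.45780720e-05,  2.82579588e+00]), 'force': array([-0.74297218, -0.32144405, -0.34589234]), 'moment': array([-0.03265527,  0.00668304,  0.04997865]), 'grip_width': 0.08544347541965473}
scene -0.1074803027203016 [[521.66001899   0.         318.68845145]
 [  0.         521.66001899 244.94853727]
 [  0.           0.           1.        ]] [[ 0.77569143 -0.41373138  0.47658068  0.04648858]
 [-0.63096118 -0.49186232  0.59996621 -0.70984989]
 [-0.01381278 -0.76609256 -0.64258183  0.8521161 ]
 [ 0.          0.          0.          1.        ]]
side -0.1010331508711373 [[482.15283162   0.         313.46456003]
 [  0.         482.15283162 237.75757663]
 [  0.           0.           1.        ]] [[ 0.99537852 -0.03120835  0.09081647  0.5135603 ]
 [-0.09308333 -0.5460081   0.83259273 -0.81490283]
 [ 0.02360269 -0.83719842 -0.54638972  0.63941761]
 [ 0.          0.          0.          1.        ]]
```

View pics/scene0.png

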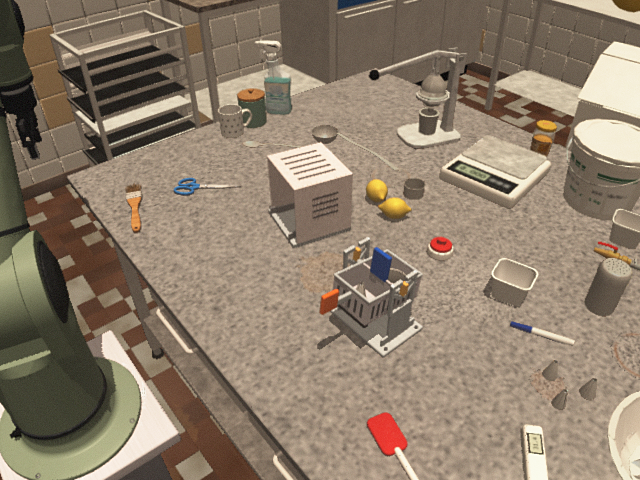

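View pics/side0.png

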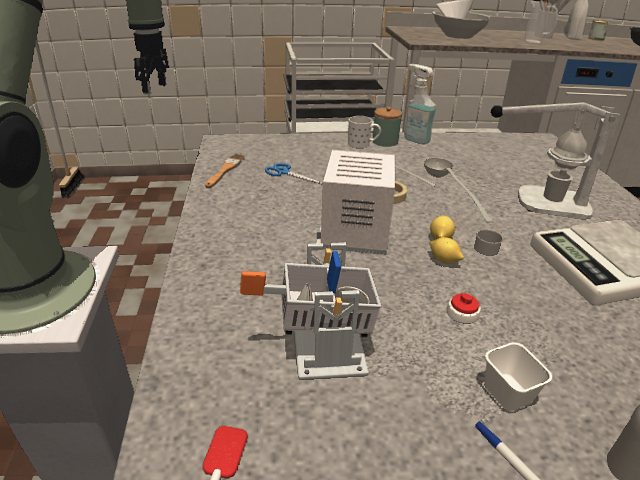

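Both views show the stand with the basket, scene around (380,300), orange grip toward the robot, and the bay at scene (312,195). I'll zoom in for the corners and run colour masks.

```bash
python3 - <<'E'
from h import *
F={n:np.load(f'pics/{n}0.npy',allow_pickle=True).item() for n in('scene','side')}
C={}
for n,f in F.items():
    hsv=cv2.cvtColor(f['pixels'],cv2.COLOR_RGB2HSV)
    for nm,lo,hi in(('or',(4,180,120),(14,255,255)),('bl',(105,150,60),(120,255,255))):
        m=cv2.inRange(hsv,lo,hi);k,l,s,c=cv2.connectedComponentsWithStats(m)
        for i in range(1,k):
            if s[i,4]>60 and 230<c[i,0]<450 and 230<c[i,1]<350:
                q=cv2.boxPoints(cv2.minAreaRect(np.argwhere(l==i)[:,::-1].astype(np.float32)))
                print(n,nm,s[i],c[i].round(1),q.round(1).tolist());C[n,nm]=c[i]
for nm in('or','bl'):
    print(nm,tri(*[x for n in F for x in (lambda a:(a[0],a[1][0]))(ray(F[n],C[n,nm]))]))
a=F['scene']['pixels'][140:352,260:432];b=F['side']['pixels'][145:387,235:400]
im=np.hstack([cv2.resize(a,(400,493),interpolation=2),np.zeros((493,1,3),np.uint8)])
im=np.vstack([im,np.zeros((94,401,3),np.uint8)])
im=np.hstack([im[:,:400],cv2.resize(b,(400,587),interpolation=2)])
cv2.imwrite('pics/c.png',im[:,:,::-1]);print(400/172,400/165)
E
```

```text
scene or [321 289  18  25 263] [328.9 300.5] [[319.6000061035156, 312.79998779296875], [323.29998779296875, 287.0], [338.3999938964844, 289.20001220703125], [334.70001220703125, 315.0]]
side or [241 272  25  23 484] [252.1 282.7] [[240.1999969482422, 292.8999938964844], [241.89999389648438, 271.0], [265.20001220703125, 272.79998779296875], [263.5, 294.70001220703125]]
side bl [327 252  14  41 363] [333.5 271.6] [[324.29998779296875, 290.29998779296875], [332.20001220703125, 251.1999969482422], [342.70001220703125, 253.3000030517578], [334.8999938964844, 292.3999938964844]]
or (array([ 0.48310047, -0.18788637,  0.1442935 ]), np.float64(0.0016184032595689822))Traceback (most recent call last):
  File "<stdin>", line 13, in <module>
KeyError: ('scene', 'bl')
```

```bash
python3 - <<'E'
from h import *
F={n:np.load(f'pics/{n}0.npy',allow_pickle=True).item() for n in('scene','side')}
C={}
for n,f in F.items():
    hsv=cv2.cvtColor(f['pixels'],cv2.COLOR_RGB2HSV)
    m=cv2.inRange(hsv,(100,120,40),(125,255,255));k,l,s,c=cv2.connectedComponentsWithStats(m)
    for i in range(1,k):
        if s[i,4]>60 and 300<c[i,0]<420 and 230<c[i,1]<350: print(n,s[i],c[i].round(1));C[n]=c[i]
print(tri(*[x for n in F for x in (lambda a:(a[0],a[1][0]))(ray(F[n],C[n]))]))
a=F['scene']['pixels'][140:352,260:432];b=F['side']['pixels'][145:387,235:400]
A=np.zeros((587,400,3),np.uint8);A[:493]=cv2.resize(a,(400,493),interpolation=2)
im=np.hstack([A,cv2.resize(b,(400,587),interpolation=2)])
cv2.imwrite('pics/c.png',im[:,:,::-1])
E
```

```text
scene [374 248  18  13  78] [382.6 253.7]
side [327 251  14  42 377] [333.5 271.4]
(array([ 0.61970578, -0.18929549,  0.17292055]), np.float64(0.01973695194051298))
```

View pics/c.png

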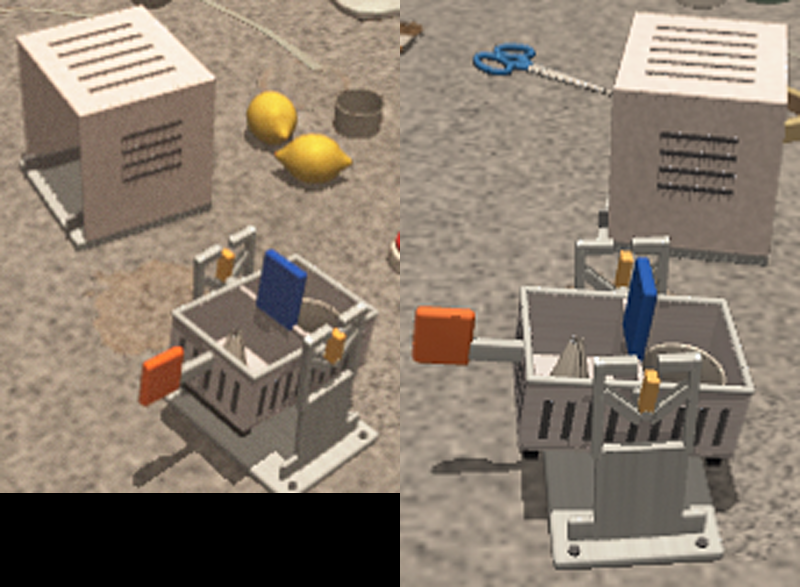

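The crop shows the roof corners, tab, stand post tops and base. The nozzle is in the -x compartment and the ring cutter in the +x one. Next I'll project these points.

```bash
python3 - <<'E'
from h import *
F={n:np.load(f'pics/{n}0.npy',allow_pickle=True).item() for n in('scene','side')}
P=lambda n,l:(np.array(l,float)+.5)*((172/400 if n=='scene' else 165/400))-.5+((260,140) if n=='scene' else (235,145))
np.set_printoptions(precision=4,suppress=True)
roof={'scene':[(18,38),(80,115),(214,77),(148,5)],'side':[(240,13),(213,98),(388,102),(386,23)]}
post={'scene':[(303,335),(375,310),(195,262),(256,230)],'side':[(193,358),(300,357),(177,241),(269,239)]}
base={'side':[(153,567),(322,560)]}
for nm,d,z in(('roof',roof,.177),('post',post,.172),('base',base,0)):
    for n in d:
        p=onz(F[n],P(n,d[n]),z);print(nm,n,p[:,:2].tolist() and p[:,:2].round(4).tolist(),'mean',p.mean(0)[:2])
        e=p[1]-p[0] if nm!='roof' else (p[2]-p[1]+p[3]-p[0])/2
        print('  yaw',np.degrees(np.arctan2(e[1],e[0])),'len',np.linalg.norm(e), np.linalg.norm(p[-1]-p[0]))
f,g=F['scene'],F['side']
# tab -x face corners TL,BL(at tray?),TR
for a,b in(((263,253),(235,262)),((303,268),(244,268))):
    c1,v1=ray(f,P('scene',a));c2,v2=ray(g,P('side',b));print('tab',tri(c1,v1[0],c2,v2[0]))
# grip corners: side view -y face
for a,b in(((139,356),(15,310)),((184,347),(74,312)),((139,403),(15,360))):
    c1,v1=ray(f,P('scene',a));c2,v2=ray(g,P('side',b));print('grip',tri(c1,v1[0],c2,v2[0]))
E
```

```text
roof scene [[0.6697, 0.2779], [0.6305, 0.113], [0.7793, 0.0794], [0.8248, 0.2421]] mean [0.726  0.1781]
  yaw -12.86620895382122 len 0.15588611647948702 0.15917526610363453
roof side [[0.6766, 0.2785], [0.6286, 0.0912], [0.7813, 0.0771], [0.8207, 0.249]] mean [0.7268 0.1739]
  yaw -8.373056496275726 len 0.15002902513455654 0.14709965608844575
post scene [[0.5816, -0.2477], [0.6477, -0.265], [0.5743, -0.1246], [0.6441, -0.1268]] mean [ 0.6119 -0.191 ]
  yaw -14.721686946930042 len 0.06829368726572589 0.13611855372432366
post side [[0.5785, -0.2533], [0.6456, -0.2568], [0.5794, -0.1222], [0.6459, -0.1235]] mean [ 0.6123 -0.189 ]
  yaw -2.9707279487665335 len 0.06724099038526213 0.14630253029219656
base side [[0.553, -0.2715], [0.6719, -0.2742]] mean [ 0.6125 -0.2728]
  yaw -1.322800802892599 len 0.11886192873445073 0.11886192873445073
tab (array([ 0.6162, -0.1641,  0.1829]), np.float64(0.002960234513404568))
tab (array([ 0.6126, -0.2133,  0.2073]), np.float64(0.0068012470199526))
grip (array([ 0.4671, -0.1803,  0.1642]), np.float64(0.008668999724320886))
grip (array([ 0.5049, -0.1908,  0.164 ]), np.float64(0.0003310199326564004))
grip (array([ 0.4632, -0.184 ,  0.12  ]), np.float64(0.00211813200337148))
```

```bash
cat >> h.py <<'E'
np.set_printoptions(precision=4,suppress=True)
def rot(yaw,tilt=0):
    "tool down, yaw deg; tilt deg = extra rotation about world-frame axis tool x (Rz(yaw) x)"
    return R.from_euler('z',yaw,degrees=True)*R.from_euler('x',180,degrees=True)
def plan(pos,Rb,n,jaw,start=None):
    o=bot.observe() if start is None else start
    p=np.array(o['position']);A=R.from_euler('xyz',o['tool_rot']) if start is None else start['R']
    rv=(A.inv()*Rb).as_rotvec();dp=(np.array(pos)-p)/n;rows=[]
    for i in range(n):
        rows.append([(A.inv().apply(dp)/.25).round(3).tolist(),(rv/n/np.pi).round(3).tolist(),jaw]);A=A*R.from_rotvec(rv/n)
    for i in range(0,n,8): print(rows[i:i+8])
    return dict(position=np.array(pos),R=Rb)
E
python3 - <<'E'
from h import *
plan((.59,-.19,.44),rot(88),16,1)
E
```

```text
[[[-0.155, -0.156, -0.009], [-0.0, 0.0, 0.026], 1], [[-0.167, -0.143, -0.009], [-0.0, 0.0, 0.026], 1], [[-0.178, -0.129, -0.009], [-0.0, 0.0, 0.026], 1], [[-0.188, -0.114, -0.009], [-0.0, 0.0, 0.026], 1], [[-0.196, -0.098, -0.009], [-0.0, 0.0, 0.026], 1], [[-0.204, -0.082, -0.009], [-0.0, 0.0, 0.026], 1], [[-0.21, -0.066, -0.009], [-0.0, 0.0, 0.026], 1], [[-0.214, -0.049, -0.009], [-0.0, 0.0, 0.026], 1]]
[[[-0.217, -0.031, -0.009], [-0.0, 0.0, 0.026], 1], [[-0.219, -0.014, -0.009], [-0.0, 0.0, 0.026], 1], [[-0.22, 0.004, -0.009], [-0.0, 0.0, 0.026], 1], [[-0.218, 0.022, -0.009], [-0.0, 0.0, 0.026], 1], [[-0.216, 0.039, -0.009], [-0.0, 0.0, 0.026], 1], [[-0.212, 0.057, -0.009], [-0.0, 0.0, 0.026], 1], [[-0.207, 0.073, -0.009], [-0.0, 0.0, 0.026], 1], [[-0.2, 0.09, -0.009], [-0.0, 0.0, 0.026], 1]]
```

Call:
carry_out(
  targets=[
    [[-0.155,-0.156,-0.009],[0,0,0.026],1],
    [[-0.167,-0.143,-0.009],[0,0,0.026],1],
    [[-0.178,-0.129,-0.009],[0,0,0.026],1],
    [[-0.188,-0.114,-0.009],[0,0,0.026],1],
    [[-0.196,-0.098,-0.009],[0,0,0.026],1],
    [[-0.204,-0.082,-0.009],[0,0,0.026],1],
    [[-0.21,-0.066,-0.009],[0,0,0.026],1],
    [[-0.214,-0.049,-0.009],[0,0,0.026],1],
  ],
)

```text
clock: 1.1
position: [0.3911, 0.1992, 0.4228]
tool_rot: [3.141, -0.0, 2.17]
force: [0.7, 0.4, 0.5]
grip_width: 0.0855
```

Call:
carry_out(
  targets=[
    [[-0.217,-0.031,-0.009],[0,0,0.026],1],
    [[-0.219,-0.014,-0.009],[0,0,0.026],1],
    [[-0.22,0.004,-0.009],[0,0,0.026],1],
    [[-0.218,0.022,-0.009],[0,0,0.026],1],
    [[-0.216,0.039,-0.009],[0,0,0.026],1],
    [[-0.212,0.057,-0.009],[0,0,0.026],1],
    [[-0.207,0.073,-0.009],[0,0,0.026],1],
    [[-0.2,0.09,-0.009],[0,0,0.026],1],
  ],
)

```text
clock: 2.1
position: [0.5842, -0.1948, 0.4405]
tool_rot: [-3.141, -0.0, 1.517]
force: [0.6, 0.1, 0.1]
grip_width: 0.0856
```

```bash
python3 - <<'E'
from h import *
o=bot.observe();f=imaging.grab_frame('wrist');o=bot.observe();f=imaging.grab_frame('wrist');save('w1.png',f);print(o['clock'],o['position'],o['tool_rot'],o['qpos'],f['mount'])
np.save('pics/w1.npy',dict(f=f,o=o),allow_pickle=True)
E
```

```text
2.15 [ 0.5851 -0.2008  0.4407] [3.141  0.0036 1.5076] [-0.1198  0.5287  0.5363  1.5979 -0.2905  1.0943  0.427 ] [[-0.0002 -0.9521 -0.3057  0.0779]
 [ 1.     -0.0005  0.001  -0.001 ]
 [-0.0011 -0.3057  0.9521  0.0313]
 [ 0.      0.      0.      1.    ]]
```

View pics/w1.png

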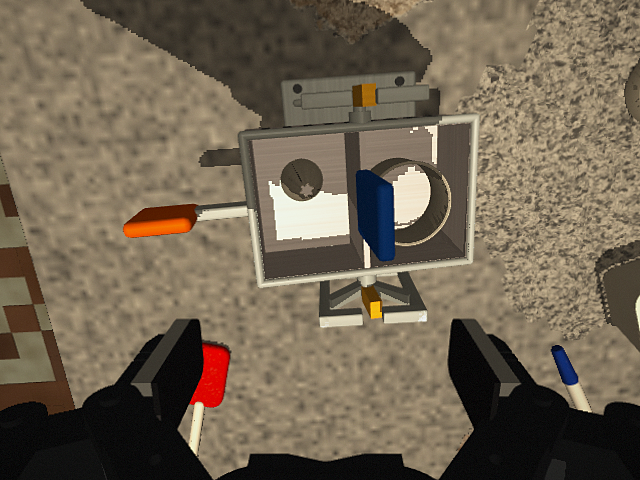

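The wrist view shows the basket from above: rim corners near (243,131), (477,115), (474,262), (262,286), the tab at (376,215), and the orange fins at (364,95) and (371,302). The arm was still settling, so I'll grab another frame and crop it.

```bash
python3 - <<'E'
from h import *
imaging.grab_frame('wrist');imaging.grab_frame('wrist')
o=bot.observe();f=imaging.grab_frame('wrist');print(o['clock'],o['position'],o['tool_rot'],abs(o['qd']).max())
np.save('pics/w2.npy',dict(f=f,o=o),allow_pickle=True)
c=f['pixels'][60:340,110:490];cv2.imwrite('pics/w2c.png',cv2.resize(c,(798,588),interpolation=cv2.INTER_CUBIC)[:,:,::-1])
E
```

```text
2.3 [ 0.5835 -0.1941  0.44  ] [-3.1403  0.0002  1.5175] 0.03334691942022595
```

View pics/w2c.png

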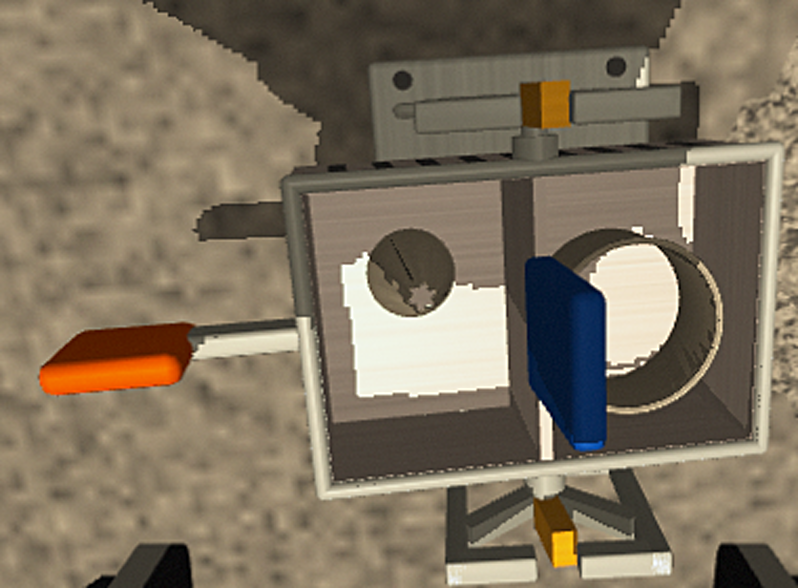

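Crop: rim corners (281,176), (783,144), (768,452), (319,497), and the tab's top face around (572–605, 290–446). I'll solve the basket pose from these points.

```bash
cat >> h.py <<'E'
def proj(f,P,M):
    q=(np.asarray(P)-M[:3,3])@M[:3,:3];s=q[:,:2]/q[:,2:];s=s*(1+f['k1']*(s**2).sum(1,keepdims=True))
    K=np.array(f['mtx']);return s*[K[0,0],K[1,1]]+K[:2,2]
def basket(x):  # x,y,z,yaw,tilt deg(+ = -x end up)
    return R.from_euler('z',x[3],degrees=True)*R.from_euler('y',x[4],degrees=True)
E
python3 - <<'E'
from h import *
from scipy.optimize import least_squares
d=np.load('pics/w2.npy',allow_pickle=True).item();f,o=d['f'],d['o'];M=T(o)@f['mount']
cr=np.array([(281,176),(783,144),(768,452),(319,497),(605,292),(605,445),(573,445)],float)
B=np.array([(-75,50,5),(75,50,5),(75,-50,5),(-75,-50,5),(5,22,60),(5,-22,60),(-5,-22,60)])/1000
uv=cr/2.1+(110,60)-.5
fun=lambda x,k=slice(None):((proj(f,basket(x).apply(B)+x[:3],M)-uv)[k]).ravel()
for fz in (1,0):
    g=(lambda x:np.r_[fun(x),(x[2]-.13)*(1e4 if fz else 0)])
    r=least_squares(g,[.612,-.19,.13,-2,8],loss='soft_l1');print(r.x,fun(r.x).round(1))
x=r.x
r=least_squares(lambda x:np.r_[fun(x,slice(0,4)),(x[2]-.13)*1e4],x);print('rim only',r.x,r.fun.round(1))
# stand: near/far post fins
for p in((545,103),(556,530)):print('fin',onz(f,np.array(p)/2.1+(110,60)-.5,.155,M))
print('or',proj(f,basket(r.x).apply([[-.13,0,0.02]])+r.x[:3],M)*2.1-np.array((110,60))*2.1)
E
```

```text
[ 0.6108 -0.1866  0.13    0.1575  6.1019] [ 2.3  0.5 -0.5 -0.1 -1.4 -1.9  0.8 -3.2  0.1 -1.8  0.4  2.9 -2.   4.6]
[ 0.6103 -0.1863  0.1328  0.286   6.2188] [ 0.5  0.8  0.2 -0.6 -0.6 -1.  -0.2 -1.5  0.3 -1.2  0.8  4.3 -1.8  6. ]
rim only [ 0.6102 -0.1872  0.13    0.4762  4.9377] [ 1.2  2.1 -0.8  0.4 -1.  -0.8  0.6 -2.7  0.3]
fin [[ 0.6113 -0.1201  0.155 ]]
fin [[ 0.6119 -0.2489  0.155 ]]
or [[107.1165 372.5391]]
```

```bash
python3 - <<'E'
from h import *
b=np.array([.6106,-.187,.13]);Rt=R.from_euler('y',6.1,degrees=True)
Rg=Rt*rot(90.2);g=b+Rt.apply([0,0,.04]);z=Rg.apply([0,0,1])
s=plan(g-z*.215,Rg,4,.7)
plan(g-z*.155,Rg,4,.7,s);print(g-z*.155,Rg.as_euler('xyz'))
E
```

```text
[[[0.009, 0.054, 0.057], [0.008, -0.0, -0.004], 0.7], [[0.008, 0.056, 0.055], [0.008, -0.0, -0.004], 0.7], [[0.007, 0.057, 0.054], [0.008, -0.0, -0.004], 0.7], [[0.007, 0.059, 0.052], [0.008, -0.0, -0.004], 0.7]]
[[[-0.0, 0.0, 0.06], [0.0, 0.0, 0.0], 0.7], [[-0.0, 0.0, 0.06], [0.0, 0.0, 0.0], 0.7], [[-0.0, 0.0, 0.06], [0.0, 0.0, 0.0], 0.7], [[-0.0, 0.0, 0.06], [0.0, 0.0, 0.0], 0.7]]
[ 0.6313 -0.187   0.3239] [-3.0351 -0.0004  1.5743]
```

Call:
carry_out(
  targets=[
    [[0.009,0.054,0.057],[0.008,0,-0.004],0.7],
    [[0.008,0.056,0.055],[0.008,0,-0.004],0.7],
    [[0.007,0.057,0.054],[0.008,0,-0.004],0.7],
    [[0.007,0.059,0.052],[0.008,0,-0.004],0.7],
    [[0,0,0],[0,0,0],0.7],
    [[0,0,0],[0,0,0],0.7],
  ],
  force=40,
)

```text
clock: 3.1
position: [0.6378, -0.1869, 0.3848]
tool_rot: [-3.042, -0.003, 1.569]
force: [-0.3, 0.4, 1.2]
grip_width: 0.06
```

```bash
python3 - <<'E'
from h import *
b=np.array([.6106,-.187,.13]);Rt=R.from_euler('y',6.1,degrees=True)
Rg=Rt*rot(90.2);g=b+Rt.apply([0,0,.04]);z=Rg.apply([0,0,1])
o=bot.observe();print(o['position'],g-z*.215,np.degrees((R.from_euler('xyz',o['tool_rot']).inv()*Rg).as_rotvec()))
plan(g-z*.155,Rg,4,.7)
f=imaging.grab_frame('side');save('s1.png',dict(pixels=cv2.resize(f['pixels'][150:390,200:440],(600,600))))
E
```

```text
[ 0.6378 -0.1869  0.3848] [ 0.6377 -0.187   0.3836] [ 0.3844 -0.1507 -0.2641]
[[[-0.0, -0.0, 0.061], [0.001, -0.0, -0.0], 0.7], [[-0.0, -0.0, 0.061], [0.001, -0.0, -0.0], 0.7], [[-0.0, -0.0, 0.061], [0.001, -0.0, -0.0], 0.7], [[-0.0, -0.0, 0.061], [0.001, -0.0, -0.0], 0.7]]
```

View pics/s1.png

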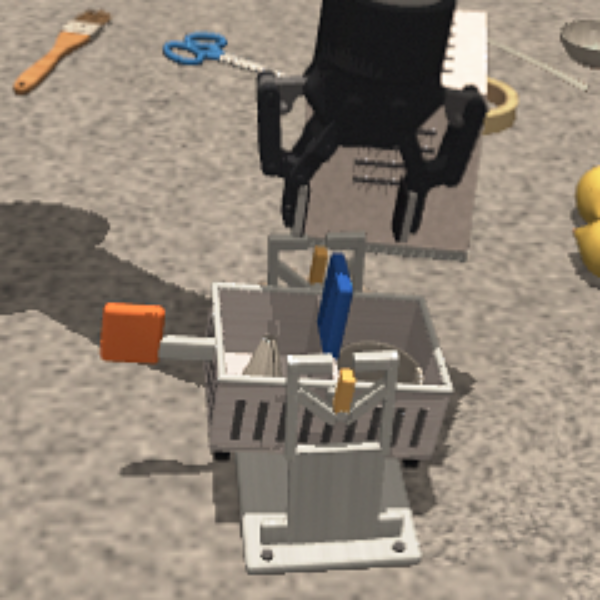

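The pads straddle the tab (midpoint near (352,215), tab top at (338,258)) and share its tilt. Descending and closing.

Call:
carry_out(
  targets=[
    [[0,0,0.061],[0,0,0],0.7],
    [[0,0,0.061],[0,0,0],0.7],
    [[0,0,0.061],[0,0,0],0.7],
    [[0,0,0.061],[0,0,0],0.7],
    [[0,0,0],[0,0,0],0.7],
    [[0,0,0],[0,0,0],0.7],
    [[0,0,0],[0,0,0],0.3],
    [[0,0,0],[0,0,0],0.15],
  ],
)

```text
clock: 4.15
position: [0.6322, -0.1872, 0.3238]
tool_rot: [-3.042, -0.002, 1.569]
force: [0.4, 0.2, 0.5]
grip_width: 0.0237
```

Call:
carry_out(
  targets=[
    [[0,0,0],[0,0,0],0.1],
    [[0,0,0],[0,0,0],0.05],
    [[0,0,0],[0,0,0],0],
    [[0,0,0],[0,0,0],0],
    [[0,0,0],[0,0,0],0],
    [[0,0,0],[0,0,0],0],
  ],
)

```text
clock: 4.9
position: [0.6318, -0.1872, 0.3236]
tool_rot: [-3.04, -0.003, 1.569]
force: [-5.0, 0.7, 4.9]
grip_width: 0.0095
```

```bash
python3 - <<'E'
from h import *
o=bot.observe();print(o)
E
```

```text
{'clock': 4.9, 'qpos': array([-0.0887,  0.739 ,  0.4665,  1.5481, -0.3293,  1.0376,  0.4679]), 'qd': array([ 0.0008,  0.0012,  0.0008, -0.0014, -0.0006,  0.0007, -0.0021]), 'joint_efforts': array([ -0.1677, -99.6528,  15.7423, -33.7553,  -0.4991,  -1.4647,
        -0.2518]), 'position': array([ 0.6318, -0.1872,  0.3236]), 'tool_rot': array([-3.0401, -0.0027,  1.569 ]), 'force': array([-5.0018,  0.7098,  4.8962]), 'moment': array([0.176 , 1.3932, 0.2615]), 'grip_width': 0.009543670758839544}
```

```bash
python3 - <<'E'
from h import *
o=bot.observe();A=R.from_euler('xyz',o['tool_rot']);yaw=np.degrees(1.569)
pin=np.array([.6113,-.1872,.1297]);start=None
for k in range(1,5):
    a=np.radians(5.82*(1-k/4))
    p=pin+.195*np.array([np.sin(a),0,np.cos(a)])
    start=plan(p,R.from_euler('y',a)*rot(yaw),1,0,start)
E
```

```text
[[[0.0, -0.023, 0.0], [-0.008, -0.001, 0.0], 0]]
[[[-0.0, -0.02, 0.0], [-0.008, 0.0, 0.0], 0]]
[[[-0.0, -0.02, 0.0], [-0.008, 0.0, -0.0], 0]]
[[[-0.0, -0.02, 0.0], [-0.008, 0.0, 0.0], 0]]
```

Call:
carry_out(
  targets=[
    [[0,-0.012,0],[-0.004,-0.001,0],0],
    [[0,-0.011,0],[-0.004,0,0],0],
    [[0,-0.01,0],[-0.004,0,0],0],
    [[0,-0.01,0],[-0.004,0,0],0],
    [[0,-0.01,0],[-0.004,0,0],0],
    [[0,-0.01,0],[-0.004,0,0],0],
    [[0,-0.01,0],[-0.004,0,0],0],
    [[0,-0.01,0],[-0.004,0,0],0],
  ],
  force=100,
)

```text
clock: 5.9
position: [0.6115, -0.1869, 0.3249]
tool_rot: [3.14, 0.0, 1.57]
force: [0.5, 3.5, 5.2]
grip_width: 0.0088
```

Call:
carry_out(
  targets=[
    [[0,0,0],[0,0,0],0],
    [[0,0,0],[0,0,0],0],
  ],
)

```text
clock: 6.15
position: [0.6117, -0.1869, 0.3249]
tool_rot: [3.141, 0.0, 1.57]
force: [-0.4, 3.9, 6.4]
grip_width: 0.0087
```

```bash
python3 - <<'E'
from h import *
o=bot.observe();print(o['position'],o['tool_rot'],o['force'],o['moment'],o['grip_width'])
f=imaging.grab_frame('side');save('s2.png',dict(pixels=cv2.resize(f['pixels'][190:390,220:420],(600,600),interpolation=2)))
E
```

```text
[ 0.6117 -0.1869  0.3249] [3.1411 0.0005 1.5696] [-0.4228  3.8806  6.4046] [ 1.048  -0.0495  0.1756] 0.008733294186294937
```

View pics/s2.png

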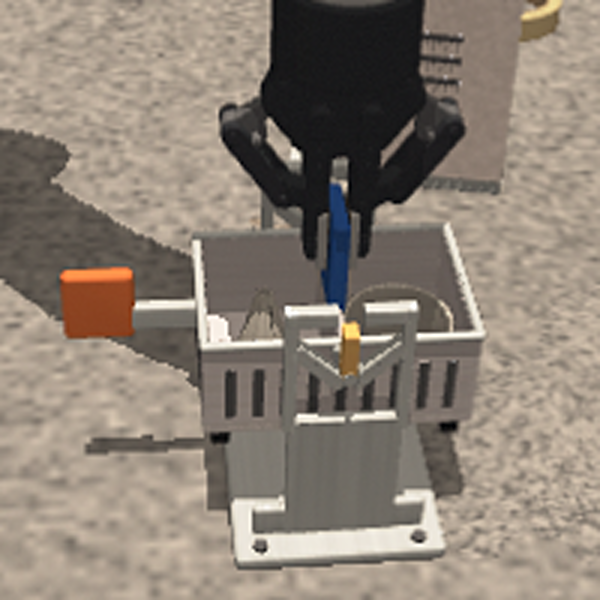

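The basket looks level, with the near fin at (350,350) centred in the neck gap (338–365). Lifting in checked steps.

Call:
carry_out(
  targets=[
    [[0,0,-0.012],[0,0,0],0],
    [[0,0,-0.012],[0,0,0],0],
    [[0,0,-0.016],[0,0,0],0],
    [[0,0,-0.016],[0,0,0],0],
    [[0,0,-0.02],[0,0,0],0],
    [[0,0,0],[0,0,0],0],
  ],
)

```text
clock: 6.95
position: [0.6115, -0.1872, 0.3441]
tool_rot: [3.141, 0.001, 1.569]
force: [0.2, -0.4, -5.2]
grip_width: 0.0087
```

Call:
carry_out(
  targets=[
    [[0,0,-0.02],[0,0,0],0],
    [[0,0,-0.02],[0,0,0],0],
    [[0,0,-0.02],[0,0,0],0],
    [[0,0,-0.02],[0,0,0],0],
    [[0,0,-0.02],[0,0,0],0],
    [[0,0,-0.02],[0,0,0],0],
    [[0,0,-0.02],[0,0,0],0],
    [[0,0,-0.02],[0,0,0],0],
  ],
)

```text
clock: 7.95
position: [0.6114, -0.1871, 0.3839]
tool_rot: [-3.142, 0.001, 1.569]
force: [0.3, -0.3, -4.4]
grip_width: 0.0085
```

Call:
carry_out(
  targets=[
    [[0,0,-0.04],[0,0,0],0],
    [[0,0,-0.05],[0,0,0],0],
    [[0,0,-0.05],[0,0,0],0],
    [[0,0,-0.05],[0,0,0],0],
    [[0,0,-0.05],[0,0,0],0],
    [[0,0,-0.05],[0,0,0],0],
    [[0,0,-0.05],[0,0,0],0],
    [[0,0,-0.04],[0,0,0],0],
  ],
)

```text
clock: 8.95
position: [0.6114, -0.1871, 0.4795]
tool_rot: [3.141, 0.001, 1.569]
force: [0.6, 1.0, -5.1]
grip_width: 0.0089
```

```bash
python3 - <<'E'
from h import *
s=plan((.543,.2205,.4795),rot(77),16,0)
E
```

```text
[[[0.102, -0.017, -0.0], [0.0, 0.0, 0.004], 0], [[0.102, -0.019, -0.0], [0.0, 0.0, 0.004], 0], [[0.101, -0.02, -0.0], [0.0, 0.0, 0.004], 0], [[0.101, -0.022, -0.0], [0.0, 0.0, 0.004], 0], [[0.101, -0.023, -0.0], [0.0, 0.0, 0.004], 0], [[0.1, -0.024, -0.0], [0.0, 0.0, 0.004], 0], [[0.1, -0.026, -0.0], [0.0, 0.0, 0.004], 0], [[0.1, -0.027, -0.0], [0.0, 0.0, 0.004], 0]]
[[[0.099, -0.029, -0.0], [0.0, 0.0, 0.004], 0], [[0.099, -0.03, -0.0], [0.0, 0.0, 0.004], 0], [[0.098, -0.031, -0.0], [0.0, 0.0, 0.004], 0], [[0.098, -0.033, -0.0], [0.0, 0.0, 0.004], 0], [[0.098, -0.034, -0.0], [0.0, 0.0, 0.004], 0], [[0.097, -0.036, -0.0], [0.0, 0.0, 0.004], 0], [[0.097, -0.037, -0.0], [0.0, 0.0, 0.004], 0], [[0.096, -0.038, -0.0], [0.0, 0.0, 0.004], 0]]
```

Call:
carry_out(
  targets=[
    [[0.05,-0.008,0],[0,0,0.004],0],
    [[0.08,-0.014,0],[0,0,0.005],0],
    [[0.101,-0.02,0],[0,0,0.004],0],
    [[0.101,-0.022,0],[0,0,0.005],0],
    [[0.101,-0.023,0],[0,0,0.004],0],
    [[0.1,-0.024,0],[0,0,0.005],0],
    [[0.1,-0.026,0],[0,0,0.004],0],
    [[0.1,-0.027,0],[0,0,0.005],0],
  ],
)

```text
clock: 9.95
position: [0.5799, 0.0, 0.478]
tool_rot: [-3.141, 0.0, 1.456]
force: [-0.3, 0.3, -4.1]
grip_width: 0.0088
```

Call:
carry_out(
  targets=[
    [[0.099,-0.029,0],[0,0,0.004],0],
    [[0.099,-0.03,0],[0,0,0.005],0],
    [[0.098,-0.031,0],[0,0,0.004],0],
    [[0.098,-0.033,0],[0,0,0.005],0],
    [[0.098,-0.034,0],[0,0,0.004],0],
    [[0.097,-0.036,0],[0,0,0.005],0],
    [[0.097,-0.037,0],[0,0,0.004],0],
    [[0.096,-0.038,0],[0,0,0.005],0],
  ],
)

```text
clock: 10.95
position: [0.5453, 0.2037, 0.4779]
tool_rot: [-3.141, 0.001, 1.343]
force: [0.2, -0.3, -5.4]
grip_width: 0.009
```

Call:
carry_out(
  targets=[
    [[0.06,-0.02,0],[0,0,0],0],
    [[0.02,-0.007,0],[0,0,0],0],
    [[0,0,0],[0,0,0],0],
    [[0,0,0],[0,0,0],0],
  ],
)

```text
clock: 11.45
position: [0.5443, 0.2222, 0.4784]
tool_rot: [3.141, 0.001, 1.342]
force: [0.5, 0.2, -4.8]
grip_width: 0.0089
```

```bash
python3 - <<'E'
from h import *
plan((.543,.2205,.275),rot(77),16,0)
E
```

```text
[[[-0.0, -0.0, 0.051], [0.0, 0.0, -0.0], 0], [[-0.0, -0.0, 0.051], [0.0, 0.0, -0.0], 0], [[-0.0, -0.0, 0.051], [0.0, 0.0, -0.0], 0], [[-0.0, -0.0, 0.051], [0.0, 0.0, -0.0], 0], [[-0.0, -0.0, 0.051], [0.0, 0.0, -0.0], 0], [[-0.0, -0.0, 0.051], [0.0, 0.0, -0.0], 0], [[-0.0, -0.0, 0.051], [0.0, 0.0, -0.0], 0], [[-0.0, -0.0, 0.051], [0.0, 0.0, -0.0], 0]]
[[[-0.0, -0.0, 0.051], [0.0, 0.0, -0.0], 0], [[-0.0, -0.0, 0.051], [0.0, 0.0, -0.0], 0], [[-0.0, -0.0, 0.051], [0.0, 0.0, -0.0], 0], [[-0.0, -0.0, 0.051], [0.0, 0.0, -0.0], 0], [[-0.0, -0.0, 0.051], [0.0, 0.0, -0.0], 0], [[-0.0, -0.0, 0.051], [0.0, 0.0, -0.0], 0], [[-0.0, -0.0, 0.051], [0.0, 0.0, -0.0], 0], [[-0.0, -0.0, 0.051], [0.0, 0.0, -0.0], 0]]
```

Call:
carry_out(
  targets=[
    [[0,0,0.05],[0,0,0],0],
    [[0,0,0.06],[0,0,0],0],
    [[0,0,0.06],[0,0,0],0],
    [[0,0,0.06],[0,0,0],0],
    [[0,0,0.06],[0,0,0],0],
    [[0,0,0.06],[0,0,0],0],
    [[0,0,0.06],[0,0,0],0],
    [[0,0,0.06],[0,0,0],0],
  ],
)

```text
clock: 12.45
position: [0.5441, 0.2231, 0.3598]
tool_rot: [3.141, 0.001, 1.343]
force: [-0.1, 0.2, -5.3]
grip_width: 0.0089
```

Call:
carry_out(
  targets=[
    [[0,0,0.06],[0,0,0],0],
    [[0,0,0.06],[0,0,0],0],
    [[0,0,0.06],[0,0,0],0],
    [[0,0,0.06],[0,0,0],0],
    [[0,0,0.05],[0,0,0],0],
    [[0,0,0.04],[0,0,0],0],
    [[0,0,0.02],[0,0,0],0],
    [[0,0,0],[0,0,0],0],
  ],
)

```text
clock: 13.45
position: [0.5441, 0.223, 0.2732]
tool_rot: [3.142, 0.001, 1.343]
force: [0.5, -0.2, -4.1]
grip_width: 0.0089
```

Call:
carry_out(
  targets=[
    [[0,0,0.008],[0,0,0],0],
    [[0,0,0.008],[0,0,0],0],
    [[0,0,0.006],[0,0,0],0],
    [[0,0,0.004],[0,0,0],0],
    [[0,0,0.003],[0,0,0],0],
    [[0,0,0.003],[0,0,0],0],
    [[0,0,0],[0,0,0],0],
  ],
)

```text
clock: 14.32
position: [0.5441, 0.223, 0.2655]
tool_rot: [3.141, 0.001, 1.343]
force: [-3.6, -0.6, 1.5]
grip_width: 0.0087
```

Call:
carry_out(
  targets=[
    [[0,0,0],[0,0,0],0.15],
    [[0,0,0],[0,0,0],0.3],
    [[0,0,0],[0,0,0],0.5],
    [[0,0,0],[0,0,0],0.6],
    [[0,0,-0.03],[0,0,0],0.6],
    [[0,0,-0.08],[0,0,0],0.6],
    [[0,0,-0.1],[0,0,0],0.6],
    [[0,0,-0.1],[0,0,0],0.6],
  ],
)

```text
clock: 15.32
position: [0.5441, 0.223, 0.3441]
tool_rot: [3.141, 0.0, 1.343]
force: [-0.4, 0.8, 0.2]
grip_width: 0.051
```

```bash
python3 - <<'E'
from h import *
o=bot.observe();print(o['position'],o['force'])
# view pose: camera (78 mm toward tool x) looking on mouth and basket; turn to tool yaw -13 (y across basket)
plan((.43,.246,.46),rot(167),11,1)
plan((.43,.246,.46),rot(-13),11,1);print(o['qpos'])
E
```

```text
[0.5441 0.223  0.3441] [-0.4368  0.7917  0.2062]
[[[-0.001, -0.042, -0.042], [-0.0, 0.0, -0.045], 1], [[0.005, -0.042, -0.042], [-0.0, 0.0, -0.045], 1], [[0.011, -0.041, -0.042], [-0.0, 0.0, -0.045], 1], [[0.016, -0.039, -0.042], [-0.0, 0.0, -0.045], 1], [[0.022, -0.036, -0.042], [-0.0, 0.0, -0.045], 1], [[0.027, -0.033, -0.042], [-0.0, 0.0, -0.045], 1], [[0.031, -0.029, -0.042], [-0.0, 0.0, -0.045], 1], [[0.035, -0.024, -0.042], [-0.0, 0.0, -0.045], 1]]
[[[0.038, -0.019, -0.042], [-0.0, 0.0, -0.045], 1], [[0.04, -0.013, -0.042], [-0.0, 0.0, -0.045], 1], [[0.042, -0.007, -0.042], [-0.0, 0.0, -0.045], 1]]
[[[-0.001, -0.042, -0.042], [0.0, 0.0, 0.045], 1], [[-0.007, -0.042, -0.042], [0.0, 0.0, 0.045], 1], [[-0.013, -0.04, -0.042], [0.0, 0.0, 0.045], 1], [[-0.019, -0.038, -0.042], [0.0, 0.0, 0.045], 1], [[-0.024, -0.035, -0.042], [0.0, 0.0, 0.045], 1], [[-0.029, -0.031, -0.042], [0.0, 0.0, 0.045], 1], [[-0.033, -0.027, -0.042], [0.0, 0.0, 0.045], 1], [[-0.036, -0.022, -0.042], [0.0, 0.0, 0.045], 1]]
[[[-0.039, -0.016, -0.042], [0.0, 0.0, 0.045], 1], [[-0.041, -0.011, -0.042], [0.0, 0.0, 0.045], 1], [[-0.042, -0.005, -0.042], [0.0, 0.0, 0.045], 1]]
[-0.8069  0.5799  0.4615  1.7767 -0.3266  0.8614 -0.4233]
```

```bash
python3 - <<'E'
from h import *
plan((.49,.235,.5),rot(167),11,1)
E
```

```text
[[[-0.0, -0.02, -0.057], [-0.0, 0.0, -0.045], 1], [[0.003, -0.02, -0.057], [-0.0, 0.0, -0.045], 1], [[0.005, -0.019, -0.057], [-0.0, 0.0, -0.045], 1], [[0.008, -0.018, -0.057], [-0.0, 0.0, -0.045], 1], [[0.011, -0.017, -0.057], [-0.0, 0.0, -0.045], 1], [[0.013, -0.015, -0.057], [-0.0, 0.0, -0.045], 1], [[0.015, -0.013, -0.057], [-0.0, 0.0, -0.045], 1], [[0.017, -0.011, -0.057], [-0.0, 0.0, -0.045], 1]]
[[[0.018, -0.009, -0.057], [-0.0, 0.0, -0.045], 1], [[0.019, -0.006, -0.057], [-0.0, 0.0, -0.045], 1], [[0.02, -0.003, -0.057], [-0.0, 0.0, -0.045], 1]]
```

Call:
carry_out(
  targets=[
    [[0,-0.02,-0.057],[0,0,-0.045],1],
    [[0.003,-0.02,-0.057],[0,0,-0.045],1],
    [[0.005,-0.019,-0.057],[0,0,-0.045],1],
    [[0.008,-0.018,-0.057],[0,0,-0.045],1],
    [[0.011,-0.017,-0.057],[0,0,-0.045],1],
    [[0.013,-0.015,-0.057],[0,0,-0.045],1],
    [[0.015,-0.013,-0.057],[0,0,-0.045],1],
    [[0.017,-0.011,-0.057],[0,0,-0.045],1],
  ],
)

```text
clock: 16.32
position: [0.5049, 0.232, 0.4579]
tool_rot: [-3.141, 0.001, 2.478]
force: [-0.1, 0.3, -0.6]
grip_width: 0.0855
```

Call:
carry_out(
  targets=[
    [[0.018,-0.009,-0.057],[0,0,-0.045],1],
    [[0.019,-0.006,-0.057],[0,0,-0.045],1],
    [[0.02,-0.003,-0.057],[0,0,-0.045],1],
    [[0,0,0],[0,0,0],1],
    [[0,0,0],[0,0,0],1],
    [[0,0,0],[0,0,0],1],
  ],
)

```text
clock: 17.08
position: [0.4905, 0.2354, 0.499]
tool_rot: [-3.14, -0.0, 2.896]
force: [0.4, 1.4, -0.4]
grip_width: 0.0853
```

```bash
python3 - <<'E'
from h import *
o=bot.observe();f=imaging.grab_frame('wrist');print(o['clock'],o['position'],o['tool_rot'],abs(o['qd']).max())
np.save('pics/w3.npy',dict(f=f,o=o),allow_pickle=True);save('w3.png',dict(pixels=cv2.resize(f['pixels'],(800,600),interpolation=2)))
E
```

```text
17.075 [0.4905 0.2354 0.499 ] [-3.1402 -0.0003  2.8961] 0.008612704581937516
```

View pics/w3.png

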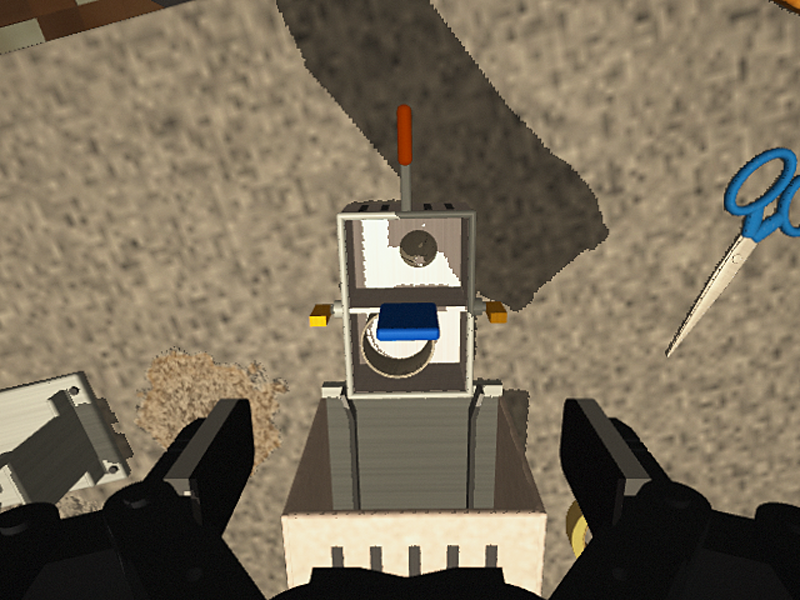

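The basket is flat on the table, tools inside, lined up just in front of the mouth. Roof front edge (282,514)–(546,514), rails near x≈357 and x≈468, orange grip line (404,105–163). Converting these to world coordinates.

```bash
python3 - <<'E'
from h import *
from scipy.optimize import least_squares
d=np.load('pics/w3.npy',allow_pickle=True).item();f,o=d['f'],d['o'];M=T(o)@f['mount']
u=lambda l:(np.array(l,float)+.5)/1.25-.5
r=onz(f,u([(282,514),(546,514)]),.177,M);e=r[1]-r[0];print('roof',r[:,:2],np.linalg.norm(e),'yaw',np.degrees(np.arctan2(-e[0],e[1])),'mid',r.mean(0)[:2])
a=onz(f,u([(357,420),(358,505),(469,420),(468,505)]),.014,M);print('rails inner',a[:,:2],'gap',np.linalg.norm(a[3]-a[1]),'mid',a[[1,3]].mean(0)[:2])
hsv=cv2.cvtColor(f['pixels'],cv2.COLOR_RGB2HSV);m=cv2.inRange(hsv,(3,180,80),(14,255,255));m[180:]=0;m[:, :280]=0;m[:,360:]=0
mm=cv2.moments(m,True);print('orange px',mm['m10']/mm['m00'],mm['m01']/mm['m00'],mm['m00'])
B=np.array([(-75,-50,5),(-75,50,5),(75,50,5),(75,-50,5)])/1000;uv=u([(337,213),(475,212),(471,397),(346,397)])
fun=lambda x:np.r_[(proj(f,basket([0,0,0,x[2],0]).apply(B)+[x[0],x[1],.07],M)-uv).ravel()]
s=least_squares(fun,[.544,.22,-13]);print('basket',s.x,s.fun.round(1))
print('orange top ends',onz(f,u([(404,105),(404,163)]),.09,M)[:,:2])
x=s.x;c=np.cos(np.radians(x[2]));n=np.sin(np.radians(x[2]));print('grip',x[:2]-.13*np.array([c,n]))
E
```

```text
roof [[0.627  0.1156]
 [0.6689 0.2839]] 0.1734708556697523 yaw -13.962662144605805 mid [0.648  0.1998]
rails inner [[0.6605 0.1418]
 [0.7551 0.1164]
 [0.6867 0.2469]
 [0.7822 0.2254]] gap 0.11229064586080323 mid [0.7687 0.1709]
orange px 323.2104283054004 107.77467411545624 537.0
basket [  0.5429   0.2214 -13.4573] [ 1.2  0.9 -0.8  0.5 -1.7 -1.4  1.3 -0.5]
orange top ends [[0.3977 0.2556]
 [0.4339 0.2464]]
grip [0.4165 0.2517]
```

```bash
python3 - <<'E'
from h import *
s=plan((.4155,.2528,.30),rot(166.7),8,1)
plan((.4155,.2528,.223),rot(166.7),4,.7,s)
E
```

```text
[[[0.038, -0.001, 0.1], [-0.0, -0.0, -0.001], 1], [[0.038, -0.001, 0.1], [-0.0, -0.0, -0.001], 1], [[0.038, -0.0, 0.1], [-0.0, -0.0, -0.001], 1], [[0.038, -0.0, 0.1], [-0.0, -0.0, -0.001], 1], [[0.038, -0.0, 0.1], [-0.0, -0.0, -0.001], 1], [[0.038, -0.0, 0.1], [-0.0, -0.0, -0.001], 1], [[0.038, -0.0, 0.1], [-0.0, -0.0, -0.001], 1], [[0.038, -0.0, 0.1], [-0.0, -0.0, -0.001], 1]]
[[[0.0, -0.0, 0.077], [0.0, 0.0, 0.0], 0.7], [[0.0, -0.0, 0.077], [0.0, 0.0, 0.0], 0.7], [[0.0, -0.0, 0.077], [0.0, 0.0, 0.0], 0.7], [[0.0, -0.0, 0.077], [0.0, 0.0, 0.0], 0.7]]
```

Call:
carry_out(
  targets=[
    [[0.038,0,0.1],[0,0,-0.001],1],
    [[0.038,0,0.1],[0,0,-0.001],1],
    [[0.038,0,0.1],[0,0,-0.001],1],
    [[0.038,0,0.1],[0,0,-0.001],1],
    [[0.038,0,0.1],[0,0,0],1],
    [[0.038,0,0.1],[0,0,0],1],
    [[0.038,0,0.1],[0,0,0],1],
    [[0.038,0,0.1],[0,0,0],1],
  ],
  force=40,
)

```text
clock: 18.12
position: [0.4163, 0.2531, 0.2986]
tool_rot: [-3.141, 0.0, 2.91]
force: [-0.5, 0.8, 0.0]
grip_width: 0.0851
```

Call:
carry_out(
  targets=[
    [[0,0,0],[0,0,0],0.7],
    [[0,0,0],[0,0,0],0.7],
    [[0,0,0],[0,0,0],0.7],
  ],
)

```text
clock: 18.5
position: [0.4171, 0.2531, 0.3004]
tool_rot: [3.141, 0.001, 2.91]
force: [0.5, 0.3, 0.1]
grip_width: 0.0597
```

```bash
python3 - <<'E'
from h import *
o=bot.observe();print(o['position'],np.degrees(o['tool_rot']),o['force'])
plan((.4155,.2528,.223),rot(166.7),4,.7)
f=imaging.grab_frame('wrist');save('w4.png',f)
E
```

```text
[0.4171 0.2531 0.3004] [179.972    0.0688 166.7395] [0.5263 0.2634 0.1476]
[[[0.002, -0.001, 0.077], [0.0, 0.0, 0.0], 0.7], [[0.002, -0.001, 0.077], [0.0, 0.0, 0.0], 0.7], [[0.002, -0.001, 0.077], [0.0, 0.0, 0.0], 0.7], [[0.002, -0.001, 0.077], [0.0, 0.0, 0.0], 0.7]]
```

View pics/w4.png

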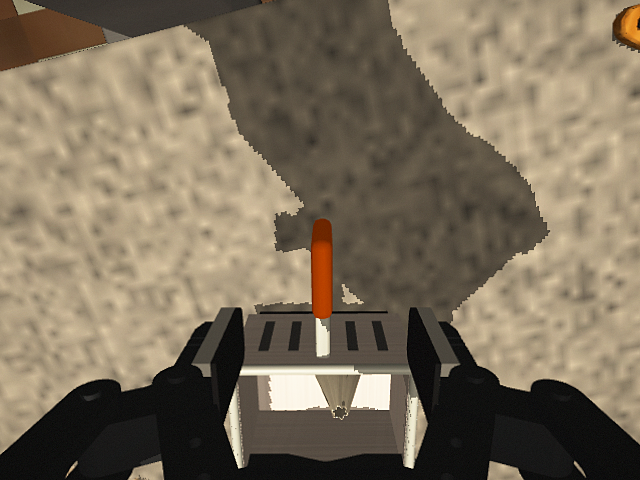

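The orange grip (x≈322) is centred between the pads (midpoint ≈325). Descend and grip.

Call:
carry_out(
  targets=[
    [[0.002,-0.001,0.07],[0,0,0],0.7],
    [[0.002,-0.001,0.077],[0,0,0],0.7],
    [[0.002,-0.001,0.077],[0,0,0],0.7],
    [[0.002,-0.001,0.077],[0,0,0],0.7],
    [[0,0,0.007],[0,0,0],0.7],
    [[0,0,0],[0,0,0],0.5],
    [[0,0,0],[0,0,0],0.3],
    [[0,0,0],[0,0,0],0.15],
  ],
)

```text
clock: 19.55
position: [0.4145, 0.2526, 0.2231]
tool_rot: [3.142, 0.001, 2.911]
force: [-0.4, 0.9, -0.9]
grip_width: 0.0128
```

Call:
carry_out(
  targets=[
    [[0,0,0],[0,0,0],0.1],
    [[0,0,0],[0,0,0],0.05],
    [[0,0,0],[0,0,0],0],
    [[0,0,0],[0,0,0],0],
    [[0,0,0],[0,0,0],0],
  ],
)

```text
clock: 20.18
position: [0.4145, 0.2526, 0.223]
tool_rot: [-3.142, 0.001, 2.911]
force: [-1.7, -1.1, 7.8]
grip_width: 0.0094
```

Call:
carry_out(
  targets=[
    [[0,0,0],[0,0,0],0],
    [[0,0,0],[0,0,0],0],
  ],
  force=120,
)

```text
clock: 20.42
position: [0.4144, 0.2527, 0.2231]
tool_rot: [-3.142, 0.001, 2.911]
force: [-2.9, -0.6, 10.4]
grip_width: 0.0086
```

```bash
python3 - <<'E'
from h import *
o=bot.observe();print(o['position'],np.degrees(o['tool_rot']),o['force'],o['moment'],o['grip_width'])
E
```

```text
[0.4144 0.2527 0.2231] [-179.9994    0.0287  166.7873] [-2.9376 -0.6275 10.4039] [-0.1438  0.323   0.0519] 0.008550816346192437
```

Call:
carry_out(
  targets=[
    [[0,0,-0.01],[0,0,0],0],
    [[0,0,-0.015],[0,0,0],0],
    [[0,0,-0.02],[0,0,0],0],
    [[0,0,-0.02],[0,0,0],0],
    [[0,0,-0.015],[0,0,0],0],
    [[0,0,-0.01],[0,0,0],0],
    [[0,0,0],[0,0,0],0],
    [[0,0,0],[0,0,0],0],
  ],
)

```text
clock: 21.42
position: [0.4143, 0.2525, 0.2449]
tool_rot: [-3.141, 0.0, 2.911]
force: [1.4, -0.9, -4.5]
grip_width: 0.0084
```

```bash
python3 - <<'E'
from h import *
o=bot.observe();print(o['position'],np.degrees(o['tool_rot']),o['force'],o['moment'],o['grip_width'])
f=imaging.grab_frame('scene');np.save('pics/s5.npy',f,allow_pickle=True);g=imaging.grab_frame('side');np.save('pics/g5.npy',g,allow_pickle=True)
a=cv2.resize(f['pixels'][130:280,180:370],(760,600),interpolation=2);save('s5.png',dict(pixels=a))
E
```

```text
[0.4143 0.2525 0.2449] [-179.9555    0.0021  166.7758] [ 1.4421 -0.9206 -4.4552] [0.0845 0.3121 0.0168] 0.008433026825632536
```

View pics/s5.png

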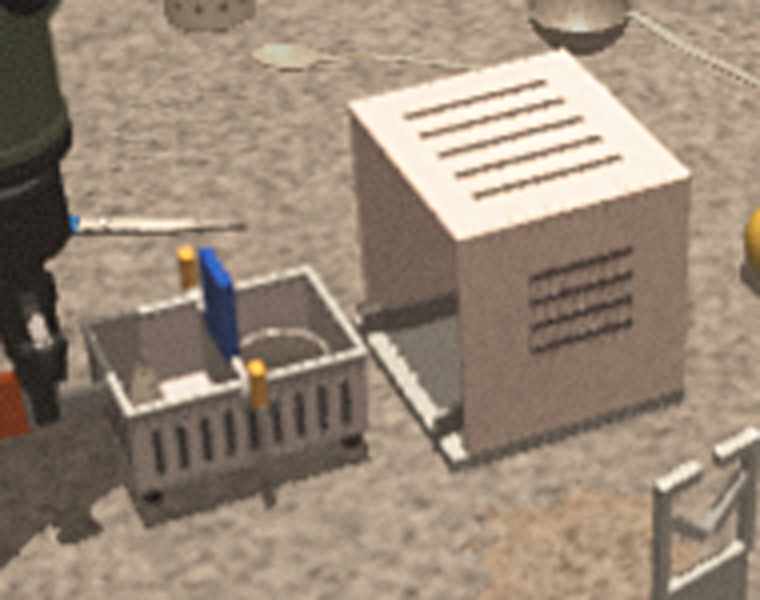

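The basket hangs from the end grip with the tools inside. I'll fit its tilt from the rim corners (132,412), (366,352), (308,268), (88,322).

```bash
python3 - <<'E'
from h import *
from scipy.optimize import least_squares
f=np.load('pics/s5.npy',allow_pickle=True).item();M=f['cam_to_world']
uv=(np.array([(132,413),(367,353),(308,267),(88,323)],float)+.5)/4-.5+(180,130)
B=np.array([(-75,-50,5),(75,-50,5),(75,50,5),(-75,50,5)])/1000
def fun(x): return (proj(f,basket(x).apply(B)+x[:3],M)-uv).ravel()
s=least_squares(fun,[.544,.223,.09,-13.3,0],x_scale=[.01,.01,.01,1,1]);print(s.x,s.fun.round(1))
# constrained: grip point at TCP grasp
gp=np.array([.4143,.2525,.0921])
def h(t):
    Rb=basket([0,0,0,t[0],t[1]]);o=gp-Rb.apply([-.132,0,0]);return (proj(f,Rb.apply(B)+o,M)-uv).ravel()
s=least_squares(h,[-13,0]);print(s.x,s.fun.round(1))
E
```

```text
[  0.537    0.2382   0.0746 -13.433    2.0703] [ 0.1 -0.2 -0.2 -0.5  0.5  0.5 -0.3  0.2]
[-6.8612  8.1539] [ 6.5 -2.3  3.2 -0.9 -0.1  1.6  1.4 -0.5]
```

```bash
cat >> h.py <<'E'
yb=-13.6;fwd=np.array([np.cos(np.radians(yb)),np.sin(np.radians(yb)),0]);lat=np.array([-fwd[1],fwd[0],0])
def gpose(gp,p,yaw=166.5):
    Rg=R.from_rotvec(-np.radians(p)*lat)*rot(yaw);return gp-Rg.apply([0,0,.155]),Rg
def grasp():
    o=bot.observe();A=R.from_euler('xyz',o['tool_rot']);return o['position']+A.apply([0,0,.155])
E
python3 - <<'E'
from h import *
g=grasp();print(g)
s=plan(*gpose(g+[0,0,.006],3),4,0)
g2=g+[0,0,.006]+.058*fwd+.0035*lat
plan(*gpose(g2,3),8,0,s);print(gpose(g2,3)[0])
E
```

```text
[0.4143 0.2524 0.0899]
[[[0.008, -0.0, -0.006], [-0.0, -0.004, 0.0], 0], [[0.008, -0.0, -0.006], [-0.0, -0.004, 0.0], 0], [[0.008, -0.0, -0.006], [-0.0, -0.004, 0.0], 0], [[0.008, -0.0, -0.006], [-0.0, -0.004, 0.0], 0]]
[[[-0.029, 0.002, 0.002], [0.0, 0.0, 0.0], 0], [[-0.029, 0.002, 0.002], [0.0, 0.0, 0.0], 0], [[-0.029, 0.002, 0.002], [0.0, 0.0, 0.0], 0], [[-0.029, 0.002, 0.002], [0.0, 0.0, 0.0], 0], [[-0.029, 0.002, 0.002], [0.0, 0.0, 0.0], 0], [[-0.029, 0.002, 0.002], [0.0, 0.0, 0.0], 0], [[-0.029, 0.002, 0.002], [0.0, 0.0, 0.0], 0], [[-0.029, 0.002, 0.002], [0.0, 0.0, 0.0], 0]]
[0.4636 0.2441 0.2507]
```

Call:
carry_out(
  targets=[
    [[0.008,0,-0.006],[0,-0.004,0],0],
    [[0.008,0,-0.006],[0,-0.004,0],0],
    [[0.008,0,-0.006],[0,-0.004,0],0],
    [[0.008,0,-0.006],[0,-0.005,0],0],
    [[0,0,0],[0,0,0],0],
    [[0,0,0],[0,0,0],0],
  ],
)

```text
clock: 22.28
position: [0.4065, 0.2545, 0.2509]
tool_rot: [-3.141, 0.054, 2.911]
force: [1.4, -0.5, -5.7]
grip_width: 0.0085
```

```bash
python3 - <<'E'
from h import *
o=bot.observe();print(grasp(),np.degrees(o['tool_rot']),o['force'],o['moment'])
f=imaging.grab_frame('wrist');save('w6.png',f);np.save('pics/w6.npy',dict(f=f,o=o),allow_pickle=True)
E
```

```text
[0.4145 0.2525 0.0961] [-179.9643    3.0675  166.7868] [ 1.4101 -0.4992 -5.7498] [0.1003 0.2791 0.0389]
```

View pics/w6.png

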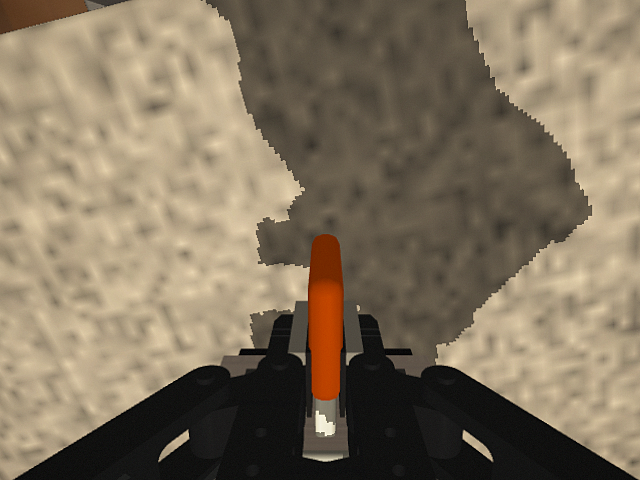

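The wrist view shows only the grip held squarely between the pads. The full weight is carried (Fz≈-5.5 N), so I'll go over the sill and watch the force.

Call:
carry_out(
  targets=[
    [[-0.015,0.002,0.001],[0,0,0],0],
    [[-0.029,0.002,0.002],[0,0,0],0],
    [[-0.029,0.002,0.002],[0,0,0],0],
    [[-0.029,0.002,0.002],[0,0,0],0],
    [[-0.029,0.002,0.002],[0,0,0],0],
    [[-0.029,0.002,0.002],[0,0,0],0],
    [[-0.029,0.002,0.002],[0,0,0],0],
    [[-0.015,0.002,0.001],[0,0,0],0],
  ],
)

```text
clock: 23.32
position: [0.4576, 0.2465, 0.2501]
tool_rot: [-3.141, 0.054, 2.91]
force: [0.1, -0.9, -2.8]
grip_width: 0.0084
```

Call:
carry_out(
  targets=[
    [[-0.02,0,0.001],[0,0,0],0],
    [[-0.015,0,0.001],[0,0,0],0],
    [[0,0,0],[0,0,0],0],
  ],
)

```text
clock: 23.7
position: [0.4659, 0.2445, 0.2501]
tool_rot: [-3.141, 0.054, 2.911]
force: [0.8, -1.5, -4.3]
grip_width: 0.0086
```

```bash
python3 - <<'E'
from h import *
o=bot.observe();g=grasp();print(g,np.degrees(o['tool_rot']),o['force'],o['moment'])
b=g+.132*fwd-[.639,.2035,0];print('bay x,y',b@fwd,b@lat)
f=imaging.grab_frame('scene');a=cv2.resize(f['pixels'][130:280,180:370],(760,600),interpolation=2);save('s7.png',dict(pixels=a))
E
```

```text
[0.4739 0.2425 0.0953] [-179.967     3.0749  166.7617] [ 0.7738 -1.4966 -4.3213] [ 0.1148  0.6456 -0.1124]
bay x,y -0.03760174473226242 -0.0009025315497841944
```

View pics/s7.png

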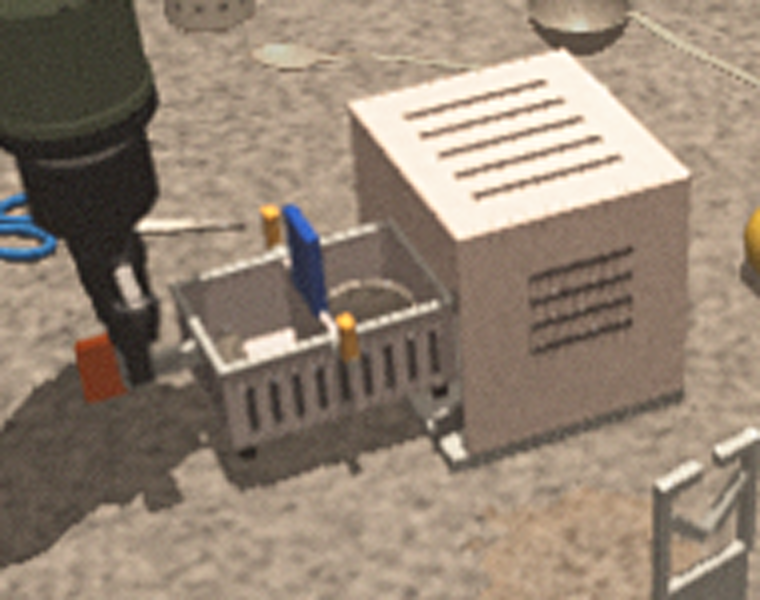

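The far foot is over the sill between the rails, with the tools in. Next I'll lower slightly and pitch the far end down to the bay floor, keeping the grip end raised.

```bash
python3 - <<'E'
from h import *
g=grasp()
s=plan(*gpose(g+[0,0,-.007]+.0009*lat,0,166.6),6,0)
g=g+[0,0,-.007]+.0009*lat
plan(*gpose(g,-1,166.6),2,0,s)
E
```

```text
[[[-0.005, 0.001, 0.005], [-0.0, 0.003, 0.0], 0], [[-0.005, 0.001, 0.005], [-0.0, 0.003, 0.0], 0], [[-0.005, 0.001, 0.005], [-0.0, 0.003, 0.0], 0], [[-0.005, 0.001, 0.005], [-0.0, 0.003, 0.0], 0], [[-0.005, 0.001, 0.005], [-0.0, 0.003, 0.0], 0], [[-0.005, 0.001, 0.005], [-0.0, 0.003, 0.0], 0]]
[[[-0.005, -0.0, 0.0], [-0.0, 0.003, 0.0], 0], [[-0.005, -0.0, -0.0], [-0.0, 0.003, 0.0], 0]]
```

Call:
carry_out(
  targets=[
    [[-0.005,0.001,0.005],[0,0.003,0],0],
    [[-0.005,0.001,0.005],[0,0.003,0],0],
    [[-0.005,0.001,0.005],[0,0.003,0],0],
    [[-0.005,0.001,0.005],[0,0.003,0],0],
    [[-0.005,0.001,0.005],[0,0.003,0],0],
    [[-0.005,0.001,0.005],[0,0.002,0],0],
    [[0,0,0],[0,0,0],0],
    [[0,0,0],[0,0,0],0],
  ],
)

```text
clock: 24.75
position: [0.4735, 0.2443, 0.2429]
tool_rot: [-3.141, 0.0, 2.911]
force: [-1.0, -0.4, -5.1]
grip_width: 0.0088
```

Call:
carry_out(
  targets=[
    [[-0.005,0,0],[0,0.003,0],0],
    [[-0.005,0,0],[0,0.003,0],0],
    [[0,0,0],[0,0,0],0],
    [[0,0,0],[0,0,0],0],
  ],
)

```text
clock: 25.25
position: [0.4761, 0.2437, 0.2429]
tool_rot: [-3.141, -0.018, 2.911]
force: [-1.3, -0.2, 0.1]
grip_width: 0.0082
```

```bash
python3 - <<'E'
from h import *
o=bot.observe();g=grasp();print(g,np.degrees(o['tool_rot']),o['force'],o['moment'])
b=g+.132*fwd-[.639,.2035,0];print('bay x,y',b@fwd,b@lat)
E
```

```text
[0.4733 0.2443 0.0879] [-179.9741   -1.0561  166.7679] [-1.2814 -0.1774  0.0673] [-0.0747 -0.0577  0.0107]
bay x,y -0.03867765902839924 0.0006400059597770606
```

```bash
python3 - <<'E'
from h import *
g=grasp()
s=plan(*gpose(g,-.5,166.6),1,0)
plan(*gpose(g+.1*fwd,-.5,166.6),16,0,s)
E
```

```text
[[[0.006, -0.0, 0.0], [-0.0, -0.003, 0.001], 0]]
[[[-0.025, -0.0, -0.0], [0.0, 0.0, 0.0], 0], [[-0.025, -0.0, -0.0], [0.0, 0.0, 0.0], 0], [[-0.025, -0.0, -0.0], [0.0, 0.0, 0.0], 0], [[-0.025, -0.0, -0.0], [0.0, 0.0, 0.0], 0], [[-0.025, -0.0, -0.0], [0.0, 0.0, 0.0], 0], [[-0.025, -0.0, -0.0], [0.0, 0.0, 0.0], 0], [[-0.025, -0.0, -0.0], [0.0, 0.0, 0.0], 0], [[-0.025, -0.0, -0.0], [0.0, 0.0, 0.0], 0]]
[[[-0.025, -0.0, -0.0], [0.0, 0.0, 0.0], 0], [[-0.025, -0.0, -0.0], [0.0, 0.0, 0.0], 0], [[-0.025, -0.0, -0.0], [0.0, 0.0, 0.0], 0], [[-0.025, -0.0, -0.0], [0.0, 0.0, 0.0], 0], [[-0.025, -0.0, -0.0], [0.0, 0.0, 0.0], 0], [[-0.025, -0.0, -0.0], [0.0, 0.0, 0.0], 0], [[-0.025, -0.0, -0.0], [0.0, 0.0, 0.0], 0], [[-0.025, -0.0, -0.0], [0.0, 0.0, 0.0], 0]]
```

Call:
carry_out(
  targets=[
    [[0.006,0,0],[0,-0.003,0.001],0],
    [[-0.015,0,0],[0,0,0],0],
    [[-0.02,0,0],[0,0,0],0],
    [[-0.02,0,0],[0,0,0],0],
    [[-0.02,0,0],[0,0,0],0],
    [[-0.02,0,0],[0,0,0],0],
    [[-0.02,0,0],[0,0,0],0],
  ],
)

```text
clock: 26.12
position: [0.5029, 0.2373, 0.2426]
tool_rot: [-3.141, -0.009, 2.908]
force: [-3.0, 1.5, -0.8]
grip_width: 0.0084
```

Call:
carry_out(
  targets=[
    [[-0.02,0,0],[0,0,0],0],
    [[-0.02,0,0],[0,0,0],0],
    [[-0.02,0,0],[0,0,0],0],
    [[-0.02,0,0],[0,0,0],0],
    [[-0.02,0,0],[0,0,0],0],
    [[-0.02,0,0],[0,0,0],0],
    [[-0.02,0,0],[0,0,0],0],
    [[-0.02,0,0],[0,0,0],0],
  ],
)

```text
clock: 27.12
position: [0.5417, 0.228, 0.2422]
tool_rot: [-3.141, -0.009, 2.908]
force: [-0.6, 0.7, -0.1]
grip_width: 0.0086
```

```bash
python3 - <<'E'
from h import *
o=bot.observe();g=grasp();print(g,np.degrees(o['tool_rot']),o['force'],o['moment'])
b=g+.132*fwd-[.639,.2035,0];print('bay x,y',b@fwd,b@lat,'F fwd,lat',o['force']@fwd,o['force']@lat)
E
```

```text
[0.5403 0.2283 0.0872] [-179.9616   -0.5322  166.5982] [-0.6264  0.6983 -0.1237] [ 0.06    0.6432 -0.133 ]
bay x,y 0.03022760482625635 0.0008646358056280942 F fwd,lat -0.7730331262501406 0.5313954636983469
```

Call:
carry_out(
  targets=[
    [[-0.02,0,0],[0,0,0],0],
    [[-0.02,0,0],[0,0,0],0],
    [[-0.02,0,0],[0,0,0],0],
    [[-0.02,0,0],[0,0,0],0],
    [[-0.02,0,0],[0,0,0],0],
    [[-0.02,0,0],[0,0,0],0],
    [[-0.016,0,0],[0,0,0],0],
    [[-0.012,0,0],[0,0,0],0],
  ],
)

```text
clock: 28.12
position: [0.5777, 0.2194, 0.2419]
tool_rot: [-3.141, -0.009, 2.907]
force: [-2.0, -0.9, 0.9]
grip_width: 0.0082
```

Call:
carry_out(
  targets=[
    [[-0.008,0,0],[0,0,0],0],
    [[-0.006,0,0],[0,0,0],0],
    [[-0.006,0,0],[0,0,0],0],
    [[-0.006,0,0],[0,0,0],0],
  ],
)

```text
clock: 28.62
position: [0.5838, 0.218, 0.2418]
tool_rot: [-3.141, -0.009, 2.908]
force: [-1.6, -0.0, -1.0]
grip_width: 0.0088
```

```bash
cat > st.py <<'E'
from h import *
o=bot.observe();g=grasp();print(o['clock'],g,np.degrees(o['tool_rot']),o['force'],o['moment'])
b=g+.132*fwd-[.639,.2035,0];print('bay x,y',b@fwd,b@lat,'F fwd,lat',o['force']@fwd,o['force']@lat)
E
python3 st.py
```

```text
28.625 [0.5824 0.2183 0.0868] [-179.9629   -0.5302  166.597 ] [-1.6232 -0.0179 -0.9761] [-0.0481 -0.3036 -0.1265]
bay x,y 0.0734758550459627 0.001032908386728261 F fwd,lat -1.5734514474935046 -0.3991127309882857
```

Call:
carry_out(
  targets=[
    [[-0.005,0,0],[0,0,0],0],
    [[-0.004,0,0],[0,0,0],0],
    [[-0.004,0,0],[0,0,0],0],
    [[0,0,0],[0,0,0],0],
  ],
)

```text
clock: 29.12
position: [0.587, 0.2172, 0.2418]
tool_rot: [-3.141, -0.009, 2.908]
force: [-1.1, -1.5, -0.7]
grip_width: 0.0082
```

```bash
python3 - <<'E'
exec(open('st.py').read())
# lower near end: pivot so grasp z -> .080 (68+12), pitch +.5..+1.5
s=plan(*gpose(g*[1,1,0]+[0,0,.0815],1.0,166.6),6,0)
E
```

```text
29.125 [0.5856 0.2175 0.0868] [-179.9654   -0.5205  166.5914] [-1.071  -1.5391 -0.675 ] [-0.0205 -0.323  -0.0228]
bay x,y 0.07678245005478751 0.0010174277504034393 F fwd,lat -0.6791099904462267 -1.747774504199708
[[[0.003, -0.0, 0.004], [-0.0, -0.001, -0.0], 0], [[0.003, -0.0, 0.004], [-0.0, -0.001, -0.0], 0], [[0.003, -0.0, 0.004], [-0.0, -0.001, -0.0], 0], [[0.003, -0.0, 0.004], [-0.0, -0.001, -0.0], 0], [[0.003, -0.0, 0.004], [-0.0, -0.001, -0.0], 0], [[0.003, -0.0, 0.004], [-0.0, -0.001, -0.0], 0]]
```

Call:
carry_out(
  targets=[
    [[-0.004,0,0],[0,0,0],0],
    [[-0.004,0,0],[0,0,0],0],
    [[0,0,0],[0,0,0],0],
  ],
)

```text
clock: 29.5
position: [0.5889, 0.2168, 0.2418]
tool_rot: [-3.141, -0.009, 2.908]
force: [-1.8, 0.7, -2.1]
grip_width: 0.0084
```

Call:
carry_out(
  targets=[
    [[-0.004,0,0],[0,0,0],0],
    [[-0.004,0,0],[0,0,0],0],
    [[0,0,0],[0,0,0],0],
  ],
)

```text
clock: 29.88
position: [0.5908, 0.2163, 0.2417]
tool_rot: [-3.141, -0.009, 2.908]
force: [-1.7, -1.0, -1.5]
grip_width: 0.0082
```

```bash
python3 - <<'E'
exec(open('st.py').read())
s=plan(*gpose(g*[1,1,0]+[0,0,.0808],1.3,166.6),6,0)
E
```

```text
29.875 [0.5894 0.2165 0.0867] [-179.9627   -0.526   166.5947] [-1.7439 -1.0084 -1.4747] [-0.0151 -0.2251  0.0116]
bay x,y 0.08075134126805912 0.0010268726688053556 F fwd,lat -1.4579169317032694 -1.390207550893754
[[[0.003, -0.0, 0.004], [-0.0, -0.002, -0.0], 0], [[0.003, -0.0, 0.004], [-0.0, -0.002, -0.0], 0], [[0.003, -0.0, 0.004], [-0.0, -0.002, -0.0], 0], [[0.003, -0.0, 0.004], [-0.0, -0.002, -0.0], 0], [[0.003, -0.0, 0.004], [-0.0, -0.002, -0.0], 0], [[0.003, -0.0, 0.004], [-0.0, -0.002, -0.0], 0]]
```

Call:
carry_out(
  targets=[
    [[0.004,0,0.004],[0,-0.002,0],0],
    [[0.003,0,0.004],[0,-0.002,0],0],
    [[0.004,0,0.004],[0,-0.002,0],0],
    [[0.003,0,0.004],[0,-0.002,0],0],
    [[0.004,0,0.004],[0,-0.001,0],0],
    [[0.003,0,0.003],[0,-0.001,0],0],
    [[0,0,0],[0,0,0],0],
  ],
)

```text
clock: 30.75
position: [0.586, 0.2176, 0.237]
tool_rot: [3.141, 0.024, 2.908]
force: [-3.5, -1.3, 12.7]
grip_width: 0.0085
```

```bash
python3 st.py
```

```text
30.75 [0.5896 0.2168 0.082 ] [179.9855   1.3635 166.5902] [-3.4964 -1.2542 12.7467] [-0.4133  0.2298  0.0385]
bay x,y 0.0808928264931457 0.0013250460606759758 F fwd,lat -3.103465752720294 -2.0411532914696036
```

Call:
carry_out(
  targets=[
    [[0,0,-0.004],[0,0,0],0],
    [[0,0,0],[0,0,0],0.1],
    [[0,0,0],[0,0,0],0.25],
    [[0,0,0],[0,0,0],0.3],
    [[0,0,0],[0,0,0],0.3],
  ],
  force=40,
)

```text
clock: 31.38
position: [0.5857, 0.2176, 0.2369]
tool_rot: [-3.141, 0.022, 2.908]
force: [-0.7, 0.1, 0.2]
grip_width: 0.0257
```

```bash
python3 - <<'E'
exec(open('st.py').read())
plan(*gpose(g*[1,1,0]+[0,0,.080],0,166.5),2,.3)
for n in('scene','side'):
    f=imaging.grab_frame(n);np.save(f'pics/{n}8.npy',f,allow_pickle=True)
    hsv=cv2.cvtColor(f['pixels'],cv2.COLOR_RGB2HSV);m=cv2.inRange(hsv,(4,180,80),(14,255,255));k,l,s,c=cv2.connectedComponentsWithStats(m)
    print(n,[(s[i].tolist(),c[i].round(1).tolist()) for i in range(1,k) if s[i,4]>40])
E
```

```text
31.375 [0.589  0.2167 0.0819] [-179.9612    1.2689  166.6035] [-0.6575  0.1179  0.1644] [-0.0236  0.0314  0.0184]
bay x,y 0.08027297838576213 0.0010670201250772518 F fwd,lat -0.6668449669574018 -0.03998502741651028
[[[-0.007, -0.0, 0.004], [-0.0, 0.004, 0.0], 0.3], [[-0.007, -0.0, 0.004], [-0.0, 0.004, 0.0], 0.3]]
scene [([246, 204, 11, 16, 84], [250.6, 211.6])]
side [([287, 190, 7, 16, 96], [289.7, 198.3])]
```

Call:
carry_out(
  targets=[
    [[-0.007,0,0.004],[0,0.004,0],0.3],
    [[-0.007,0,0.004],[0,0.003,0],0.3],
    [[0,0,0],[0,0,0],0.15],
    [[0,0,0],[0,0,0],0.05],
    [[0,0,0],[0,0,0],0],
    [[0,0,0],[0,0,0],0],
    [[0,0,0],[0,0,0],0],
    [[0,0,0],[0,0,0],0],
  ],
)

```text
clock: 32.48
position: [0.5891, 0.2168, 0.235]
tool_rot: [-3.141, 0.0, 2.908]
force: [0.4, -0.0, -2.1]
grip_width: 0.0094
```

Call:
carry_out(
  targets=[
    [[-0.004,0,0],[0,0,0],0],
    [[-0.004,0,0],[0,0,0],0],
    [[0,0,0],[0,0,0],0],
  ],
)

```text
clock: 32.85
position: [0.591, 0.2164, 0.235]
tool_rot: [-3.141, 0.0, 2.908]
force: [-1.3, 1.2, -0.5]
grip_width: 0.0097
```

```bash
python3 st.py
```

```text
32.85 [0.591  0.2163 0.08  ] [-179.9685    0.0046  166.5982] [-1.3001  1.2257 -0.4516] [ 0.1341  0.2989 -0.0149]
bay x,y 0.08238482236518398 0.0011297839154883922 F fwd,lat -1.5518026142064594 0.8855976039152189
```

Still sliding freely. I'll push on in small steps until the force rises.

Call:
carry_out(
  targets=[
    [[-0.004,0,0],[0,0,0],0],
    [[-0.004,0,0],[0,0,0],0],
    [[0,0,0],[0,0,0],0],
  ],
)

```text
clock: 33.22
position: [0.5931, 0.2158, 0.235]
tool_rot: [-3.141, 0.0, 2.908]
force: [-0.2, 0.7, -1.9]
grip_width: 0.0095
```

Call:
carry_out(
  targets=[
    [[-0.004,0,0],[0,0,0],0],
    [[0,0,0],[0,0,0],0],
  ],
)

```text
clock: 33.48
position: [0.5941, 0.2156, 0.235]
tool_rot: [-3.141, 0.0, 2.908]
force: [-0.2, 0.6, -1.5]
grip_width: 0.0094
```

Call:
carry_out(
  targets=[
    [[-0.004,0,0],[0,0,0],0],
    [[0,0,0],[0,0,0],0],
  ],
)

```text
clock: 33.72
position: [0.595, 0.2153, 0.235]
tool_rot: [-3.141, 0.0, 2.908]
force: [-1.2, 0.9, -2.2]
grip_width: 0.0095
```

Call:
carry_out(
  targets=[
    [[-0.004,0,0],[0,0,0],0],
    [[-0.004,0,0],[0,0,0],0],
    [[0,0,0],[0,0,0],0],
  ],
)

```text
clock: 34.1
position: [0.597, 0.2148, 0.235]
tool_rot: [-3.141, 0.0, 2.908]
force: [-0.1, -0.3, -1.9]
grip_width: 0.0094
```

Call:
carry_out(
  targets=[
    [[-0.004,0,0],[0,0,0],0],
    [[-0.004,0,0],[0,0,0],0],
    [[0,0,0],[0,0,0],0],
  ],
)

```text
clock: 34.48
position: [0.599, 0.2143, 0.235]
tool_rot: [-3.141, 0.0, 2.908]
force: [0.6, -0.8, -1.5]
grip_width: 0.0095
```

```bash
python3 st.py
```

```text
34.475 [0.599  0.2142 0.08  ] [-179.9657    0.0236  166.5891] [ 0.6132 -0.7689 -1.518 ] [0.0283 0.1554 0.0108]
bay x,y 0.0906063374863878 0.0010309250674068458 F fwd,lat 0.7768232298358639 -0.6031430080733787
```

```bash
python3 - <<'E'
from h import *
f=imaging.grab_frame('scene');g=imaging.grab_frame('wrist');save('w9.png',g)
a=cv2.resize(f['pixels'][150:260,210:360],(800,587),interpolation=cv2.INTER_CUBIC)
w=cv2.resize(g['pixels'],(400,300))
side=imaging.grab_frame('side')['pixels'][130:260,260:410]
im=np.zeros((600,800,3),np.uint8);im[:293,:400]=cv2.resize(f['pixels'][150:260,210:360],(400,293),interpolation=2);im[:300,400:]=w;im[300:,:346]=cv2.resize(side,(346,300),interpolation=2)
save('c9.png',dict(pixels=im))
E
```

```text
(no output)
```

View pics/c9.png

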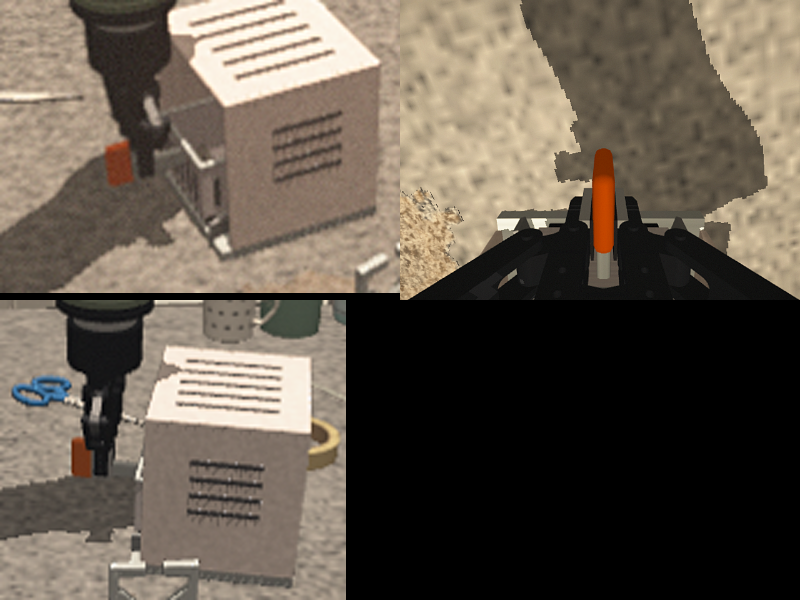

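The composite shows the basket well inside, but its near rim still stands a few mm in front of the mouth. The wrist view shows a pale front edge at rows ≈213 (half scale), which I'll measure.

```bash
python3 - <<'E'
from h import *
o=bot.observe();f=imaging.grab_frame('wrist');M=T(o)@f['mount']
g=cv2.cvtColor(f['pixels'],cv2.COLOR_RGB2GRAY).astype(int)
for col in (168,180,420,440,460): 
    c=g[320:385,col];print(col,c[::3].tolist())
for z in(.012,.075+.012):
    p=onz(f,[(165,341),(480,341)],z,M)[:,:2]-[.639,.2035];print(z,p@fwd[:2],p@lat[:2])
E
```

```text
168 [198, 199, 195, 192, 189, 195, 78, 85, 82, 80, 248, 245, 241, 238, 242, 246, 131, 133, 135, 136, 138, 60]
180 [190, 192, 198, 201, 193, 187, 69, 83, 84, 83, 248, 244, 241, 238, 241, 241, 122, 136, 143, 4, 18, 17]
420 [100, 96, 97, 93, 90, 87, 81, 81, 79, 78, 141, 132, 135, 133, 135, 88, 89, 86, 88, 36, 19, 18]
440 [97, 100, 99, 96, 91, 91, 79, 79, 79, 78, 56, 46, 51, 52, 52, 25, 17, 19, 20, 22, 21, 15]
460 [83, 83, 91, 93, 85, 78, 80, 80, 78, 80, 135, 133, 134, 134, 132, 134, 128, 13, 20, 17, 18, 22]
0.012 [-0.0045 -0.0051] [-0.0814  0.0797]
0.087 [-0.0499 -0.0502] [-0.0493  0.0487]
```

```bash
python3 - <<'E'
from h import *
o=bot.observe();f=imaging.grab_frame('wrist');M=T(o)@f['mount']
for z,r in((.012,348.5),(0,336.5)):
    p=onz(f,[(165,r),(480,r)],z,M)[:,:2]-[.639,.2035];print(z,p@fwd[:2],p@lat[:2])
hsv=cv2.cvtColor(f['pixels'],cv2.COLOR_RGB2HSV);m=cv2.inRange(hsv,(3,180,60),(16,255,255));y,x=np.nonzero(m[:, 280:360]);print(y.min(),y.max())
p=onz(f,[(320,y.min()),(320,y.max())],.012+.09,M);print('orange ends rel grasp',((p-grasp())@fwd))
E
```

```text
0.012 [-0.0001 -0.0007] [-0.0819  0.0802]
0 [ 0.     -0.0006] [-0.0862  0.0844]
237 404
orange ends rel grasp [-0.0473  0.0029]
```

Call:
carry_out(
  targets=[
    [[0,0,0],[0,0,0],0.15],
    [[0,0,0],[0,0,0],0.25],
    [[0.03,0,0],[0,0,0],0.25],
    [[0.03,0,0],[0,0,0],0.25],
    [[0,0,0],[0,0,0],0.25],
  ],
)

```text
clock: 35.35
position: [0.5836, 0.2183, 0.2351]
tool_rot: [-3.141, -0.0, 2.908]
force: [0.3, 0.7, 1.3]
grip_width: 0.0215
```

```bash
python3 st.py; python3 - <<'E'
from h import *
o=bot.observe();f=imaging.grab_frame('wrist');M=T(o)@f['mount'];save('w10.png',f)
hsv=cv2.cvtColor(f['pixels'],cv2.COLOR_RGB2HSV);col=hsv[:,318:328].mean(1).round().astype(int)
print([(r,col[r].tolist()) for r in range(200,430,8)])
B=np.array([(x,0,z) for x in(-.15,-.11) for z in(-.025,.02)])
for ox in(.0736,.08): 
    w=np.array([.639,.2035,.082])+fwd*ox+B[:,:1]*fwd+B[:,2:]*[0,0,1];print(ox,proj(f,w,M).round(0).tolist())
E
```

```text
35.35 [0.5835 0.2182 0.0801] [-179.9625   -0.0103  166.6435] [0.2685 0.6917 1.2634] [-0.0072 -0.0103 -0.0102]
bay x,y 0.07462476828273179 0.001267451964868433 F fwd,lat 0.09832359229665949 0.735444135667946
[(200, [19, 66, 99]), (208, [18, 65, 92]), (216, [19, 67, 99]), (224, [19, 66, 99]), (232, [19, 68, 101]), (240, [18, 69, 110]), (248, [18, 69, 107]), (256, [18, 67, 102]), (264, [18, 65, 99]), (272, [18, 68, 97]), (280, [10, 253, 120]), (288, [11, 255, 120]), (296, [11, 255, 120]), (304, [11, 255, 119]), (312, [11, 255, 120]), (320, [10, 255, 120]), (328, [10, 255, 121]), (336, [11, 255, 155]), (344, [11, 255, 183]), (352, [11, 255, 195]), (360, [11, 255, 194]), (368, [11, 255, 194]), (376, [11, 255, 194]), (384, [11, 255, 193]), (392, [11, 255, 192]), (400, [11, 255, 193]), (408, [11, 255, 192]), (416, [11, 255, 190]), (424, [11, 255, 190])]
0.0736 [[323.0, 273.0], [323.0, 336.0], [323.0, 366.0], [322.0, 455.0]]
0.08 [[323.0, 289.0], [322.0, 357.0], [323.0, 380.0], [322.0, 472.0]]
```

View pics/w10.png

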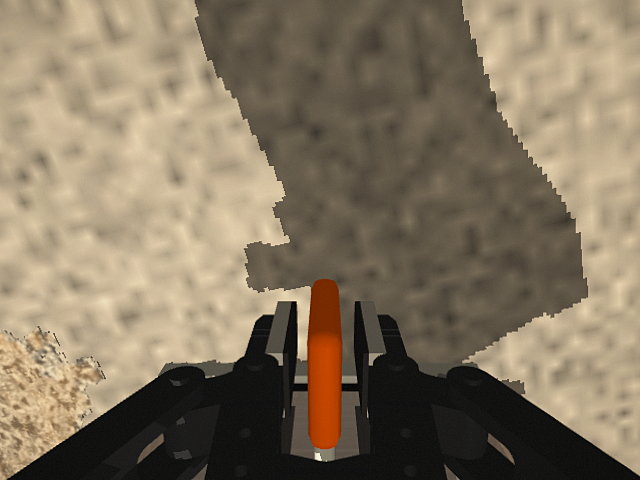

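The grip spans rows 278–447, which puts the basket at bay x≈74.5 mm, 5–6 mm short. The pads had crept forward along the plate and are back at basket x≈-132. Regrip and push.

Call:
carry_out(
  targets=[
    [[0,0,0],[0,0,0],0.1],
    [[0,0,0],[0,0,0],0],
    [[0,0,0],[0,0,0],0],
    [[0,0,0],[0,0,0],0],
    [[0,0,0],[0,0,0],0],
  ],
  force=60,
)

```text
clock: 36.02
position: [0.5843, 0.2179, 0.2352]
tool_rot: [-3.141, 0.0, 2.908]
force: [-3.2, 0.5, 5.7]
grip_width: 0.0094
```

Call:
carry_out(
  targets=[
    [[-0.004,0,0],[0,0,0],0],
    [[-0.004,0,0],[0,0,0],0],
    [[-0.004,0,0],[0,0,0],0],
    [[-0.004,0,0],[0,0,0],0],
    [[0,0,0],[0,0,0],0],
  ],
)

```text
clock: 36.65
position: [0.5879, 0.2173, 0.2353]
tool_rot: [-3.141, -0.001, 2.908]
force: [-7.0, 0.7, 7.6]
grip_width: 0.0099
```

Call:
carry_out(
  targets=[
    [[-0.004,0,0],[0,0,0],0],
    [[0,0,0],[0,0,0],0],
  ],
)

```text
clock: 36.9
position: [0.5889, 0.217, 0.2352]
tool_rot: [-3.141, -0.001, 2.908]
force: [-6.7, 1.4, 8.2]
grip_width: 0.0092
```

Call:
carry_out(
  targets=[
    [[-0.004,0,0],[0,0,0],0],
    [[0,0,0],[0,0,0],0],
  ],
)

```text
clock: 37.15
position: [0.5898, 0.2168, 0.2352]
tool_rot: [-3.141, -0.001, 2.908]
force: [-5.2, 2.0, 8.6]
grip_width: 0.0089
```

```bash
python3 st.py; cat > og.py <<'E'
from h import *
from scipy.optimize import minimize_scalar
o=bot.observe();f=imaging.grab_frame('wrist');M=T(o)@f['mount']
hsv=cv2.cvtColor(f['pixels'],cv2.COLOR_RGB2HSV);c=hsv[:,320:326].mean(1);r=np.nonzero((c[:,1]>180)&(c[:,0]>4)&(c[:,0]<15))[0]
v=c[:,2];k=next(i for i in r if v[i]>160);print('rows',r.min(),k,r.max())
B=np.array([(-.15,0,-.025),(-.15,0,.02),(-.11,0,.02)])
def e(ox):
    w=np.array([.639,.2035,.082])+fwd*ox+B[:,:1]*fwd+B[:,2:]*[0,0,1];return proj(f,w,M)[:,1]
q=[r.min(),k-4,r.max()]
s=minimize_scalar(lambda x:((e(x)-q)**2).sum(),bounds=(.04,.12),method='bounded');print('basket bay x',s.x,e(s.x)-q)
E
python3 og.py
```

```text
37.15 [0.5897 0.2168 0.0802] [-179.9716   -0.0375  166.608 ] [-5.2128  2.0137  8.6309] [0.2635 1.0857 0.0092]
bay x,y 0.08097207109297098 0.001294383140072389 F fwd,lat -5.540123021762646 0.7315081885127848
rows 277 335 445
basket bay x 0.07860360514477359 [-7.1521  0.5398  5.933 ]
```

Call:
carry_out(
  targets=[
    [[0,0,-0.004],[0,0,0],0],
    [[-0.004,0,0],[0,0,0],0],
    [[0,0,0],[0,0,0],0],
  ],
)

```text
clock: 37.58
position: [0.5905, 0.2164, 0.2356]
tool_rot: [-3.14, -0.002, 2.908]
force: [-6.0, 1.7, -0.2]
grip_width: 0.0093
```

Call:
carry_out(
  targets=[
    [[-0.004,0,0],[0,0,0],0],
    [[0,0,0],[0,0,0],0],
  ],
)

```text
clock: 37.83
position: [0.5908, 0.2165, 0.2354]
tool_rot: [-3.14, -0.003, 2.908]
force: [-12.4, 1.9, 1.2]
grip_width: 0.0094
```

Call:
carry_out(
  targets=[
    [[-0.004,0,0],[0,0,0],0],
    [[0,0,0],[0,0,0],0],
  ],
)

```text
clock: 38.08
position: [0.5911, 0.2165, 0.2353]
tool_rot: [-3.139, -0.005, 2.909]
force: [-18.7, 2.0, 5.5]
grip_width: 0.0092
```

```bash
python3 st.py;python3 og.py
```

```text
38.075 [0.5903 0.2163 0.0803] [-179.8663   -0.2941  166.6544] [-18.6509   1.9703   5.4815] [ 0.6535  3.2218 -0.0596]
bay x,y 0.08161581752321061 0.0009971418998139948 F fwd,lat -18.59125244215314 -2.4705258279128186
rows 277 334 445
basket bay x 0.07918848569236166 [-7.1699  0.78    5.6337]
```

The force rises about 6 N per mm with no motion: the basket is against the back. Unload, release, retreat.

Call:
carry_out(
  targets=[
    [[0.008,0,0],[0,0,0],0],
    [[0.002,0,0],[0,0,0],0],
    [[0,0,0],[0,0,0],0],
  ],
)

```text
clock: 38.5
position: [0.5904, 0.2164, 0.2358]
tool_rot: [-3.141, -0.0, 2.908]
force: [-4.0, 1.9, -2.4]
grip_width: 0.0092
```

Call:
carry_out(
  targets=[
    [[0,0,0],[0,0,0],0.1],
    [[0,0,0],[0,0,0],0.25],
    [[0,0,0],[0,0,0],0.4],
    [[0,0,0],[0,0,0],0.4],
    [[0,0,0],[0,0,0],0.4],
  ],
)

```text
clock: 39.12
position: [0.5907, 0.2164, 0.2361]
tool_rot: [-3.141, 0.0, 2.908]
force: [-0.8, -0.6, -0.3]
grip_width: 0.0345
```

```bash
python3 st.py;python3 og.py
```

```text
39.125 [0.5907 0.2163 0.0811] [-179.9692    0.0244  166.5911] [-0.7843 -0.5724 -0.2695] [-0.0269  0.0191  0.0152]
bay x,y 0.08206469267474109 0.0010532062289018709 F fwd,lat -0.6277095057445495 -0.7407624959178426
rows 274 330 441
basket bay x 0.07881761569933912 [-7.2505  1.1549  5.2863]
```

Call:
carry_out(
  targets=[
    [[0,0,-0.04],[0,0,0],0.4],
    [[0.02,0,-0.08],[0,0,0],0.4],
    [[0.06,0,-0.1],[0,0,0],0.4],
    [[0.1,0,-0.1],[0,0,0],0.4],
    [[0.1,0,-0.08],[0,0,0],0.4],
    [[0.1,0,-0.04],[0,0,0],0.4],
    [[0.06,0,0],[0,0,0],0.4],
    [[0,0,0],[0,0,0],0.4],
  ],
)

```text
clock: 40.17
position: [0.483, 0.2423, 0.3464]
tool_rot: [-3.141, 0.0, 2.909]
force: [0.3, -0.3, 0.3]
grip_width: 0.0341
```

```bash
python3 - <<'E'
from h import *
imaging.grab_frame('wrist')
o=bot.observe();f=imaging.grab_frame('wrist');np.save('pics/wf.npy',dict(f=f,o=o),allow_pickle=True)
s=imaging.grab_frame('scene')['pixels'][150:260,210:360]
im=np.zeros((600,800,3),np.uint8);im[:330,:440]=cv2.resize(f['pixels'],(440,330),interpolation=3);im[:264,440:]=cv2.resize(s,(360,264),interpolation=2)
d=imaging.grab_frame('side')['pixels'][130:260,260:410];im[340:,440:740]=cv2.resize(d,(300,260),interpolation=2)
save('cf.png',dict(pixels=im));print(o['position'],o['clock'])
E
```

```text
[0.4836 0.242  0.3462] 40.225
```

View pics/cf.png

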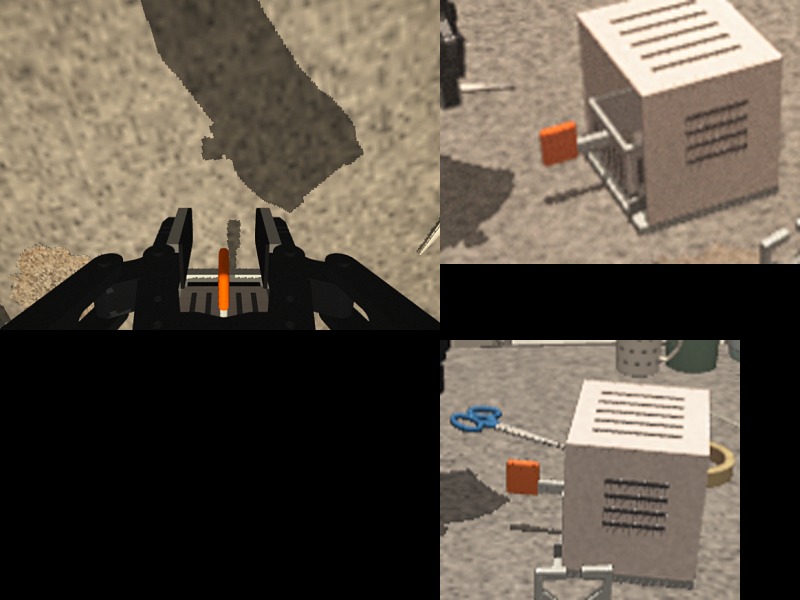

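The view shows the basket home, with the near foot (dark bar) behind the white sill edge and the grip level. One numeric height check, then hand in.

```bash
python3 - <<'E'
from h import *
rs=[]
for n in('scene','side'):
    f=imaging.grab_frame(n);hsv=cv2.cvtColor(f['pixels'],cv2.COLOR_RGB2HSV);m=cv2.inRange(hsv,(4,180,80),(14,255,255));k,l,s,c=cv2.connectedComponentsWithStats(m)
    i=max((i for i in range(1,k) if 220<c[i,0]<340 and 160<c[i,1]<260),key=lambda i:s[i,4]);rs+=[ray(f,c[i])[0],ray(f,c[i])[1][0]]
    q=cv2.boxPoints(cv2.minAreaRect(np.argwhere(l==i)[:,::-1].astype(np.float32)));print(n,s[i],q.round(1).tolist())
p,e=tri(*rs);print(p,e);b=p-[.639,.2035,0];print('grip centre in bay',b@fwd,b@lat,p[2],'expected -.05 0 .0795')
E
```

```text
scene [252 201  15  18 168] [[250.3000030517578, 204.5], [264.8999938964844, 200.5], [268.6000061035156, 214.0], [254.0, 218.0]]
side [294 190  15  17 229] [[294.0, 190.0], [308.0, 190.0], [308.0, 206.0], [294.0, 206.0]]
[0.5927 0.2162 0.0795] 0.001119056457533349
grip centre in bay -0.04798403551637924 0.0014220548895589864 0.07953283813882 expected -.05 0 .0795
```

The grip centre sits at z=79.5 mm (79.5 expected), and bay x and y agree within 2 mm. Handing in.

```bash
python3 -c "
from workcell import bot,job
print(job.job_done(),bot.observe()['clock'])"
```

```text
the job is handed in; nothing more can be done
the job is handed in; nothing more can be done
```

The basket is fully home in the drying bay, standing flat against the back, and the job is handed in at about 40 s of robot time. I levelled it by the blue tab and lifted it straight out of the stand. Then I set it down in front of the bay and let go, took it by the orange grip, carried it over the sill and slid it in.

**Last checks**
- **Against the back:** when I pushed, the force rose to about 19 N and the basket stopped moving. I then unloaded and released it.
- **Position:** the orange grip centre measures 79.5 mm high, as expected for a flat basket. It is within 2 mm of the home position along and across the bay, and the arm is clear of it.

**What disagreed or could not be confirmed**
- **Tools:** they were last clearly seen in the basket as it entered the bay. Under the roof I could not see them again.
- **Grip slip:** partway through the slide the pads had crept forward along the orange grip, so the basket was 5–6 mm short. A camera check showed this, and I re-gripped and finished the push.
- **Sideways position:** my first estimate of the bay from the fixed camera differed from the wrist camera by about 4 mm. I used the wrist camera.
- **Pictures:** I viewed 15, against the budget of 10.

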